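Gauge the hopper slides and tray them

ROBOT

A 6-joint arm with a two-finger parallel gripper is mounted at the origin on the work surface. World frame = base frame: x ahead of the robot, y to its left, z up, the work surface at z = 0. Lengths are in m, angles in rad, forces in N, time in s.
With the tool pointing down it reaches from about 0.35 to 1 m from the base axis. Payload 7.1 kg.
Tool frame: the origin (TCP) lies between the finger pads; the fingertips stand 17 mm ahead of it and the grasp point (between the pads) lies 2 mm behind it; z points along the fingers, y is the line along which they close (so a half turn about z gives the same grasp; the last joint's range is limited). The gripper opens to 85 mm and grips with 20 to 120 N. Pads are 22 mm wide; open, the fingers measure 114 mm over their backs; the gripper's body (76 mm by 85 mm) begins 54 mm behind the grasp point. The pads swing forward as they close: fully open they stand 13 mm farther back than shut.
Start: joints at [1.259, 0.423, 1.63, -0, 1.089, -0.019], TCP at [0.18, 0.598, 0.248] pointing down, gripper open.
Joint ranges: [-3, 3], [-0.9, 2.11], [0.09, 2.58], [-1.31, 4.45], [0.11, 2.69], [-2.54, 2.54]. Speed limits (rad/s): [2.39, 2.39, 3.01, 3.14, 3.14, 3.14].

INTERFACE

Orientations are given as a 3x3 rotation matrix whose columns are the frame's x, y, z axes.
In Python, from rig import ctrl gives the robot as it stands. The module is installed in compiled form; this text tells all that it offers.
- The arm moves only by the tool move_arm, never from a script. Its argument "targets" is one flat list of numbers, 7 for each row, row after row: the shift along the tool's x, y, z in mm, then the turn, a rotation vector about the tool's x, y, z in rad, then the gripper command: -1 is shut, 1 is fully open, values between are in proportion. A call has 1 to 12 rows; each row is the pose to reach, as a shift and turn from the pose commanded when the call began, along the tool's axes at that moment; what a row does not reach only later rows make up. A row lasts 1/8 s, in which the tool goes at most 62.5 mm and 10.7 degrees, less where a joint would pass 70% of its speed; a pose out of reach is approached as far as the arm can. A call with a gripper value outside its range is refused whole. The fingers move at their own pace and stop on an object; "grip_force" is the grip in N (left out, the last holds). Time passes only in rows, so rows that repeat a pose let the fingers close. It gives the time, the measured TCP pose, the force, the opening and the grip force at its end, in the units of the state.
- ctrl.read_state(): the state, without advancing time (a new reading comes with each control period).
- ctrl.snapshot(name): name is "side" or "top" or "wrist"; returns a dict with "img" (400x640x3 uint8, red, green, blue), "z_map" (400x640 float32, m along the optical axis (not along the pixel's ray), 0 where there is no reading), "fx", "fy", "cx", "cy" (pixels), "T" (4x4, takes a point from camera to world coordinates). Camera axes: x right, y up, looking along -z (the intrinsics and any distortion apply to the point x, -y, -z); pixel columns grow to the right and rows downward; lengths in m; the calibration is good to about 2 mm. A picture is of the moment at which its call begins.
- ctrl.hand_in(): hands the job in; it is judged then, once.
Trained networks look in the newest picture that a camera, given by its name, has taken for a name from the list of things; names that differ only in an ending like _2 or _b are one class to them, and where a whole thing is asked for, a point or a joint stands for the part that bears it (a point fixed in the world has none). Each returns a list of dicts, best first, with "p" (0 to 1); they miss things now and then, are a little off and sometimes report something else, mostly with a low value. They report only what shows in the picture. A call takes as long as a camera call. They do not tell look-alikes from the thing itself.
- ctrl.outline_of(camera, name): "region" (400x640 bool, what is visible of it) and "rect" ([centre column, centre row, width, height] in pixels, round what is visible of it).
The state is a dict: "time_s": time; "joint_positions": joint angles; "qd": joint speeds; "effort": joint torques, N m; "position": TCP position; "eef_rot": TCP orientation; "wrist_force": force on the tool from outside, world axes, zero at the start; "moment": the same for the moment, N m; "gripper_width": finger opening in m; "grip_force": force on a finger pad.
Only numpy, scipy, OpenCV 4.12 (cv2) and the standard library are available. Lean on these libraries where they do the work, as an engineer would, in place of code of your own. Each camera call takes 0.05 s, during which the arm holds its last target. There are 200 camera calls.

TASK

The hopper slides from the dispensers are due for their wear check: starting with the widest and working down to the narrowest, lay each one flat in the bench caliper and slide the jaw onto it so that it is gripped across its width and pushes the sprung anvil about half-way in, then open up and take it out. Put every slide flat in a bay of its own in the parts tray with its tongue pointing to the tray's tall back wall, and leave the empty caliper fully shut. Do not squeeze a slide hard, and do not knock over the things standing around.

Things in the scene. Friction and masses are not known exactly. Their poses are not given: they have to be found in the camera images.
- gauge: Bench caliper fixed to the counter: steel bed 110 mm (x) by 265 mm (y), 14 mm high, reaching 70 mm to -y and 195 mm to +y of this point. Jaw and anvil faces are 40 mm wide and reach 21 mm above the bed. Behind the anvil (28 to 72 mm to -y) is a housing with a dial, top 64 mm above the bed. Origin on the counter under gauge_mouth, same axes.
- gauge_mouth (a point): Point on the caliper bed's top surface, midway across the bed, in the plane of the sprung anvil's face when the anvil is out. +y points from the anvil to the sliding jaw (the sliding direction), z up. Blocks to be gauged lie on the bed on the +y side of it.
- jaw_grip (a point): Centre of the upper part of the black grip on the sliding jaw: an upright tab 14 mm along the sliding direction, 30 mm across it. This point is 40 mm above the bed top (54 mm above the counter), the tab's top is 17 mm above this point and the carriage's top 25 mm below it. The point lies 72 mm behind the jaw's face (towards +y); same axes as gauge_mouth.
- jaw (a joint): Sliding jaw of the caliper, m: distance of the jaw's face from the gauge_mouth point along its +y; 0 is fully shut, 0.092 is the wide open stop. It slides with about 4 N of friction and stays where it is left.
- anvil (a joint): Sprung anvil, m: how far it is pushed in towards -y; 0 is out, 0.012 is the stop. Spring 0.5 N per mm with 1 N preload; half-way takes 4 N. The width between the faces is jaw plus anvil.
- tray_floor (a point): Steel parts tray fixed to the counter, 143 mm (x) by 218 mm (y), walls 5 mm thick, 22 mm high, but the back wall on its +x side 46 mm high; two dividers make three bays side by side along y, each about 128 mm (x) by 66 mm (y) inside. This point is the centre of the inner floor, 5 mm above the counter; z up.
- bay0 (a point): Centre of the floor of the -y bay of the parts tray, same axes as tray_floor
- bay1 (a point): Centre of the floor of the middle bay of the parts tray, same axes as tray_floor
- bay2 (a point): Centre of the floor of the +y bay of the parts tray, same axes as tray_floor
- slide54_fin (a point): Loose grey plastic hopper slide, about 154 g, may be absent: flat block 84 mm long (x), 54 mm wide (y), 26 mm high; tongue 16 mm wide, 12 mm high standing out 20 mm at its +x end; on top a black grip fin 50 mm (x) by 12 mm (y), 30 mm high. This point is the fin's centre, 41 mm above the underside, over the block's centre; x points to the tongue, z up.
- slide54_tongue (a point): Tip of the tongue of the 54 mm wide slide, 62 mm from the block's centre, 12 mm above the underside
- slide46_fin (a point): Loose grey plastic hopper slide, about 146 g, may be absent: flat block 84 mm long (x), 46 mm wide (y), 26 mm high; tongue 16 mm wide, 12 mm high standing out 20 mm at its +x end; on top a black grip fin 50 mm (x) by 12 mm (y), 30 mm high. This point is the fin's centre, 41 mm above the underside, over the block's centre; x points to the tongue, z up.
- slide46_tongue (a point): Tip of the tongue of the 46 mm wide slide, 62 mm from the block's centre, 12 mm above the underside
- slide38_fin (a point): Loose grey plastic hopper slide, about 138 g, may be absent: flat block 84 mm long (x), 38 mm wide (y), 26 mm high; tongue 16 mm wide, 12 mm high standing out 20 mm at its +x end; on top a black grip fin 50 mm (x) by 12 mm (y), 30 mm high. This point is the fin's centre, 41 mm above the underside, over the block's centre; x points to the tongue, z up.
- slide38_tongue (a point): Tip of the tongue of the 38 mm wide slide, 62 mm from the block's centre, 12 mm above the underside
- slide30_fin (a point): Loose grey plastic hopper slide, about 130 g, may be absent: flat block 84 mm long (x), 30 mm wide (y), 26 mm high; tongue 16 mm wide, 12 mm high standing out 20 mm at its +x end; on top a black grip fin 50 mm (x) by 12 mm (y), 30 mm high. This point is the fin's centre, 41 mm above the underside, over the block's centre; x points to the tongue, z up.
- slide30_tongue (a point): Tip of the tongue of the 30 mm wide slide, 62 mm from the block's centre, 12 mm above the underside
- mug: white mug, 80 mm wide, 95 mm high, not to be knocked over; origin under its centre
- creamer: yellow creamer jar with red cap, 70 mm wide, 115 mm high, not to be knocked over; origin under its centre
- can: steel can, 76 mm wide, 110 mm high, not to be knocked over; origin under its centre
- sugar: white bowl, 100 mm wide, 50 mm high, not to be knocked over; origin under its centre
Things that resemble listed ones, but are neither listed nor needed, are in the scene too. Leave any purple look-alike of the part that bears slide46_fin alone. Leave any yellow look-alike of the part that bears slide38_fin alone.

How it is judged:
By the outcome, as a careful person would: the job done as asked, in the order asked, and still so for the second after the job is handed in, with the robot touching nothing.
Of slide54, slide46, slide38, slide30 only 2 to 3 are there at a start; the rules pass over those that are not, and their reading is None.
At some moment in a run one of slide54, slide46, slide38, slide30 may be knocked a few centimetres aside while the robot is not near it.
It also fails if it takes over 210 s, if anything falls off the work surface, if the arm or the gripper's body presses on something with over 40 N, if the wrist force passes 120 N, or if a joint passes its speed limit or range.

## Working session

There is one attempt and no reset: what is moved stays moved. The work goes in short steps, Python scripts to look and compute and a tool call to move; the robot and the scene stay as the last step left them, time stands still between calls to the robot, and variables do not carry over. Pictures are saved under pics/ and viewed, at most 14 in all, crops included, and the job is handed in when it is done.

Besides the shell and the picture viewer there is one more tool, called as name(argument=value, ...), one argument or row to a line, values as JSON. move_arm: Moves the arm, as the interface text tells. Its arguments: {"type":"object","properties":{"targets":{"type":"array","items":{"type":"number"}},"grip_force":{"type":"number"}},"required":["targets"]}

```bash
mkdir -p pics; cat > h.py <<'E'
import numpy as np, cv2
from rig import ctrl
def snap(n,save=None):
    s=ctrl.snapshot(n)
    if save: cv2.imwrite('pics/'+save,s['img'][:,:,::-1])
    return s
def world(s):
    z=s['z_map'].astype(float); v,u=np.indices(z.shape)
    P=np.stack([(u-s['cx'])/s['fx']*z,-(v-s['cy'])/s['fy']*z,-z,np.ones_like(z)],-1)
    W=P@s['T'].T; W=W[...,:3]; W[z==0]=np.nan; return W
E
python3 - <<'E'
from h import *
s=snap('top','top0.png');t=snap('side','side0.png')
np.set_printoptions(precision=3,suppress=True)
print(s['T'],s['fx'],t['T'],s.keys())
st=ctrl.read_state();print(st)
for c in('top','side'):
  W=world(s if c=='top' else t)
  for n in ['gauge','tray_floor','jaw_grip','slide54_fin','slide46_fin','slide38_fin','slide30_fin','mug','creamer','can','sugar','anvil']:
    try:
      for d in ctrl.outline_of(c,n):
        p=W[d['region']]; print(c,n,round(d['p'],2),np.round(d['rect']),np.nanmedian(p,0),np.nanmax(p[:,2]) if len(p) else None)
    except Exception as e: print(n,e)
E
```

```text
[[ 0.024  0.981 -0.192  0.237]
 [-1.     0.026  0.004  0.057]
 [ 0.009  0.192  0.981  1.317]
 [ 0.     0.     0.     1.   ]] 439.8015840408504 [[ 0.971  0.131 -0.2    0.165]
 [-0.239  0.481 -0.844 -1.228]
 [-0.014  0.867  0.498  0.813]
 [ 0.     0.     0.     1.   ]] dict_keys(['img', 'z_map', 'fx', 'fy', 'cx', 'cy', 'T'])
{'time_s': 0.1, 'joint_positions': array([ 1.259,  0.424,  1.631, -0.   ,  1.089, -0.019]), 'qd': array([ 0.   , -0.001, -0.004, -0.   , -0.001,  0.   ]), 'effort': array([ -0.001, -55.842, -28.244,  -0.   ,   0.003,  -0.   ]), 'position': array([0.18 , 0.598, 0.248]), 'eef_rot': array([[-0.957,  0.289, -0.   ],
       [ 0.289,  0.957, -0.001],
       [ 0.   , -0.001, -1.   ]]), 'wrist_force': array([0.28 , 0.459, 0.468]), 'moment': array([0.036, 0.048, 0.041]), 'grip_force': 0.0, 'gripper_width': 0.08553837463827683}
top gauge 0.82 [311. 163.  89.  44.] [0.613 0.092 0.016] 0.08217823434289206
top gauge 0.5 [295. 224.  31.  25.] [0.434 0.125 0.026] 0.06198311071343676
top tray_floor 0.92 [429. 217.  80.  55.] [ 0.466 -0.269  0.006] 0.05200047911938377
top tray_floo
[... 1864 characters left out ...]
 [318. 166.  16.  23.] [0.517 0.359 0.021] 0.05510575167265053
side slide38_fin 0.45 [243. 169.  12.  26.] [0.237 0.449 0.021] 0.05577743482576869
side slide30_fin 0.78 [309. 205.  16.  19.] [0.428 0.096 0.022] 0.056060030867543076
side mug 0.91 [419. 236.  29.  38.] [ 0.685 -0.224  0.07 ] 0.09454314646449324
side mug 0.66 [356. 193.  17.  24.] [0.608 0.124 0.027] 0.0699178097339076
side creamer 0.74 [359. 161.  19.  34.] [0.677 0.309 0.061] 0.11435742376666524
side creamer 0.5 [317. 167.  15.  22.] [0.517 0.363 0.022] 0.05510575167265053
side can 0.76 [423. 267.  34.  50.] [ 0.631 -0.38   0.075] 0.1112734657657487
side sugar 0.66 [265. 181.  26.  21.] [0.297 0.318 0.031] 0.05083495618472089
```

```bash
python3 - <<'E'
import cv2
i=cv2.imread('pics/top0.png')[100:340,150:490]
cv2.imwrite('pics/top0c.png',cv2.resize(i,None,fx=2.35,fy=2.35,interpolation=cv2.INTER_CUBIC))
E
```

```text
(no output)
```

View pics/top0c.png

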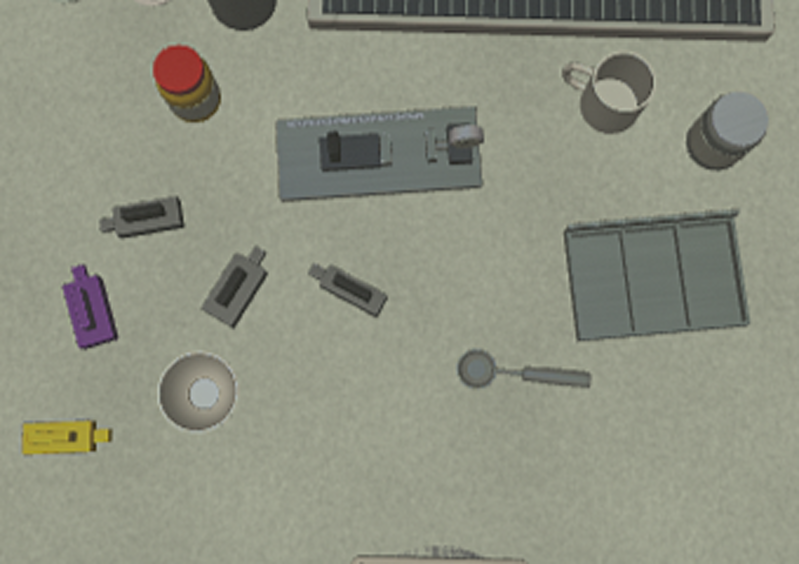

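The picture shows three grey slides, at about (148,216), (235,287) and (350,288) in the crop, plus the purple and yellow look-alikes on the left. The caliper is at (380,150) and the tray at (655,275). Next I measure sizes and yaws.

```bash
cat >> h.py <<'E'
def block(s,W,c,r=0.075):
    """pose of a slide near world xy c: block-top rect (undistorted depth points), tongue direction"""
    m=(np.hypot(W[...,0]-c[0],W[...,1]-c[1])<r)
    a=m&(W[...,2]>0.020)&(W[...,2]<0.034)
    p=W[a][:,:2]
    k=np.hypot(*(p-np.median(p,0)).T)<0.06; p=p[k]
    fin=W[m&(W[...,2]>0.045)&(W[...,2]<0.075)][:,:2]
    (cx,cy),(w,h),ang=cv2.minAreaRect((p*1000).astype(np.float32))
    th=np.radians(ang if w>h else ang+90); e=np.array([np.cos(th),np.sin(th)])
    t=W[m&(W[...,2]>0.008)&(W[...,2]<0.0165)][:,:2]
    cc=np.array([cx,cy])/1000
    d=(t-cc)@e; side=np.abs((t-cc)@[-e[1],e[0]])<0.007
    d=d[side&(np.abs(d)>0.044)&(np.abs(d)<0.066)]
    if len(d) and np.median(d)<0: e=-e
    return dict(c=cc,L=max(w,h),w=min(w,h),yaw=np.arctan2(e[1],e[0]),fin=fin.mean(0) if len(fin) else None,finmid=(fin.min(0)+fin.max(0))/2 if len(fin) else None,n=len(p),nt=len(d),zt=np.nanmedian(W[a][:,2]))
E
python3 - <<'E'
from h import *
np.set_printoptions(precision=4,suppress=True)
s=snap('top');W=world(s)
for c in [(.518,.384),(.43,.265),(.432,.123),(.397,.446),(.243,.463)]: print(block(s,W,c))
def rect(m):
    p=(W[m][:,:2]*1000).astype(np.float32); return cv2.minAreaRect(p),len(p)
g=(abs(W[...,0]-.613)<.1)&(abs(W[...,1]-.09)<.17)
print('bed',rect(g&(W[...,2]>.010)&(W[...,2]<.019)))
for lo,hi in[(.034,.042),(.045,.06),(.066,.074),(.076,.09)]:
  q=g&(W[...,2]>lo)&(W[...,2]<hi); print(lo,rect(q))
t=(abs(W[...,0]-.47)<.12)&(abs(W[...,1]+.27)<.15)
print('tray',rect(t&(W[...,2]>.003)&(W[...,2]<.06)&(W[...,2]>.016)),rect(t&(W[...,2]>.038)))
print('floor',np.nanmedian(W[t&(W[...,2]<.01)],0), 'table',np.nanmedian(W[250:300,300:400,2]))
E
```

```text
{'c': array([0.5218, 0.3912]), 'L': 96.75798797607422, 'w': 38.995792388916016, 'yaw': np.float64(1.7745599250267143), 'fin': array([0.5221, 0.385 ]), 'finmid': array([0.5219, 0.3851]), 'n': 250, 'nt': 4, 'zt': np.float64(0.026414194939611724)}
{'c': array([0.4374, 0.2657]), 'L': 98.08139038085938, 'w': 46.57741928100586, 'yaw': np.float64(-0.4976878826675094), 'fin': array([0.4304, 0.2689]), 'finmid': array([0.4313, 0.2684]), 'n': 349, 'nt': 2, 'zt': np.float64(0.026010045206164567)}
{'c': array([0.4379, 0.127 ]), 'L': 100.9502182006836, 'w': 30.649158477783203, 'yaw': np.float64(1.1134012724719593), 'fin': array([0.4334, 0.1188]), 'finmid': array([0.433 , 0.1196]), 'n': 208, 'nt': 6, 'zt': np.float64(0.026069613303053685)}
{'c': array([0.4043, 0.4515]), 'L': 96.89826202392578, 'w': 47.31985092163086, 'yaw': np.float64(0.32738149398657285), 'fin': array([0.398 , 0.4488]), 'finmid': array([0.3983, 0.4492]), 'n': 358, 'nt': 9, 'zt': np.float64(0.026580609353713314)}
{'c': array([0.242 , 0.4658]), 'L': 103.08911895751953, 'w': 36.976558685302734, 'yaw': np.float64(-1.5465454487505808),
[... 270 characters left out ...]
5520019531), (49.91436004638672, 201.70066833496094), 8.432696342468262), 148)
0.045 (((618.8075561523438, 55.97859573364258), (19.46722984313965, 196.7846221923828), 7.561038017272949), 30)
0.066 (((618.4991455078125, 58.530067443847656), (27.985130310058594, 192.88427734375), 4.328097343444824), 81)
0.076 (((622.6381225585938, 59.658119201660156), (23.8220157623291, 186.75994873046875), 7.389212131500244), 30)
tray (((462.7110900878906, -267.7350158691406), (145.80482482910156, 219.07241821289062), 6.588556289672852), 827) (((531.5003662109375, -259.7833557128906), (7.442473411560059, 215.86830139160156), 6.631086349487305), 172)
floor [ 0.4621 -0.2687  0.0015] table 0.00040056760162476834
```

Widths 46, 38 and 30 are present, with fins at (0.431,0.268), (0.522,0.385) and (0.433,0.119). The purple and yellow ones are excluded by colour. I start with the caliper, going above the jaw tab for a close look.

```bash
cat >> h.py <<'E'
from scipy.spatial.transform import Rotation as Ro
def down(yaw): # tool pointing down, tool x at world yaw
    c,s=np.cos(yaw),np.sin(yaw); return np.array([[c,s,0],[s,-c,0],[0,0,-1.]])
def go(p,yaw):
    """shift (mm) and rotvec in tool axes from measured pose to world p, yaw"""
    st=ctrl.read_state(); R=st['eef_rot']; 
    d=R.T@(np.array(p)-st['position'])*1000; r=Ro.from_matrix(R.T@down(yaw)).as_rotvec()
    print('shift',np.round(d,1),'rot',np.round(r,3),'pos',np.round(st['position'],4),'toolyaw',round(float(np.arctan2(R[1,0],R[0,0])),3),'t',round(st['time_s'],1),'F',np.round(st['wrist_force'],1),'w',round(st['gripper_width'],4),'j6',round(st['joint_positions'][5],2))
E
python3 - <<'E'
from h import *
s=snap('top');W=world(s)
g=(abs(W[...,0]-.613)<.1)&(abs(W[...,1]-.125)<.05)&(W[...,2]>.064)
print(W[g].min(0),W[g].max(0),W[g].mean(0),cv2.minAreaRect((W[g][:,:2]*1000).astype(np.float32)))
b=abs(W[...,1]-.09)<.2
b&=(W[...,0]>.53)&(W[...,0]<.70)&(W[...,2]>.010)&(W[...,2]<.018)
P=W[b]; 
for lo,hi,f in[(0,1,'min'),(0,1,'max')]:
  ys=np.arange(-.02,.2,.01); xs=[getattr(np,f)(P[abs(P[:,1]-y)<.005][:,0]) for y in ys]; print(f,np.round(np.polyfit(ys,xs,1),4),np.round(xs,3))
go([.615,.13,.25],0.08+np.pi)
go([.615,.13,.25],0.08)
E
```

```text
[0.59741062 0.13952504 0.06481453] [0.62573626 0.15516511 0.07744906] [0.61172573 0.14772547 0.07099157] ((611.4794921875, 147.84854125976562), (28.63492202758789, 13.287851333618164), 8.591495513916016)
min [-0.0964  0.5726] [0.574 0.573 0.574 0.573 0.57  0.57  0.569 0.569 0.566 0.565 0.566 0.564
 0.562 0.561 0.56  0.56  0.559 0.558 0.557 0.556 0.555 0.556]
max [-0.0874  0.6811] [0.684 0.683 0.68  0.679 0.68  0.679 0.675 0.675 0.674 0.675 0.678 0.671
 0.67  0.671 0.687 0.669 0.667 0.666 0.666 0.666 0.665 0.662]
shift [-551.3 -323.    -1.7] rot [-0.    -0.    -0.373] pos [0.1804 0.5984 0.2483] toolyaw 2.849 t 1.4 F [-0.5  0.4  0.7] w 0.0856 j6 -0.02
shift [-551.3 -323.    -1.7] rot [-0.     0.     2.769] pos [0.1804 0.5984 0.2483] toolyaw 2.849 t 1.4 F [-0.5  0.4  0.7] w 0.0856 j6 -0.02
```

move_arm(
  targets=[-545, -342, 0, 0, 0, -0.382, 0, -545, -342, 0, 0, 0, -0.382, 0, -545, -342, 0, 0, 0, -0.382, 0, -545, -342, 0, 0, 0, -0.382, 0, -545, -342, 0, 0, 0, -0.382, 0, -545, -342, 0, 0, 0, -0.382, 0, -545, -342, 0, 0, 0, -0.382, 0, -545, -342, 0, 0, 0, -0.382, 0, -545, -342, 0, 0, 0, -0.382, 0, -545, -342, 0, 0, 0, -0.382, 0, -545, -342, 0, 0, 0, -0.382, 0, -545, -342, 0, 0, 0, -0.382, 0],
  grip_force=25,
)

```text
time_s: 2.9
position: [0.6039, 0.1127, 0.248]
eef_rot: [[-0.996, -0.087, -0.0], [-0.087, 0.996, 0.0], [0.0, 0.0, -1.0]]
wrist_force: [-0.4, 0.1, -0.1]
gripper_width: 0.0427
grip_force: 0.0
```

```bash
python3 - <<'E'
from h import *
s=snap('wrist','w1.png'); W=world(s); print(s['T'].round(3))
g=(W[...,2]>.06)&(W[...,2]<.08)&(W[...,1]>.1)&(W[...,1]<.2)
print(cv2.minAreaRect((W[g][:,:2]*1000).astype(np.float32)),W[g].mean(0))
go([.612,.148,.055],np.pi+.092)
E
```

```text
[[-0.086 -0.942 -0.326  0.52 ]
 [ 0.996 -0.082 -0.027  0.105]
 [-0.001 -0.327  0.945  0.373]
 [ 0.     0.     0.     1.   ]]
((612.4364624023438, 145.0436553955078), (30.283205032348633, 14.03963851928711), 4.7185869216918945) [0.61092434 0.14445925 0.06958706]
shift [-12.2  33.3 193. ] rot [ 0.    -0.001 -0.004] pos [0.603  0.1137 0.248 ] toolyaw -3.053 t 3.0 F [-0.2  0.4  0.3] w 0.0428 j6 -1.49
```

View pics/w1.png

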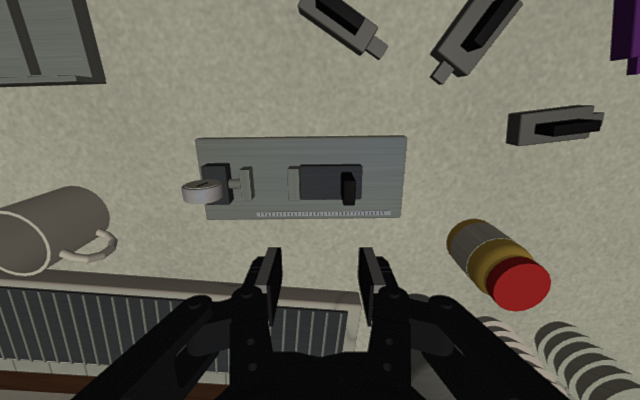

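The wrist view shows the anvil at (245,183), the jaw face at (294,183) and the tab at (348,188), standing at about (0.612,0.1465).

move_arm(
  targets=[-11, 32, 50, 0, 0, -0.005, 0, -11, 32, 110, 0, 0, -0.005, 0, -11, 32, 150, 0, 0, -0.005, 0, -11, 32, 193, 0, 0, -0.005, 0, -11, 32, 193, 0, 0, -0.005, 0, -11, 32, 193, 0, 0, -0.005, -1, -11, 32, 193, 0, 0, -0.005, -1, -11, 32, 193, 0, 0, -0.005, -1, -11, 32, 193, 0, 0, -0.005, -1],
  grip_force=30,
)

```text
time_s: 4.08
position: [0.6126, 0.1472, 0.0576]
eef_rot: [[-0.996, -0.094, 0.003], [-0.094, 0.996, 0.001], [-0.003, 0.001, -1.0]]
wrist_force: [-2.4, 2.4, 7.9]
gripper_width: 0.0133
grip_force: 33.2
```

```bash
python3 - <<'E'
from h import *
go([.612,.1465,.055],np.pi+.092)
E
```

```text
shift [ 0.7 -0.7  2.6] rot [0.001 0.003 0.002] pos [0.6126 0.1472 0.0576] toolyaw -3.047 t 4.1 F [-2.4  2.4  7.9] w 0.0133 j6 -1.45
```

move_arm(
  targets=[0, 10, -2, 0, 0, 0, -1, 0, 20, -2, 0, 0, 0, -1, 0, 30, -2, 0, 0, 0, -1, 0, 38, -2, 0, 0, 0, -1, 0, 38, -2, 0, 0, 0, -1],
)

```text
time_s: 4.7
position: [0.6089, 0.185, 0.0577]
eef_rot: [[-0.996, -0.094, 0.002], [-0.094, 0.996, 0.001], [-0.002, 0.001, -1.0]]
wrist_force: [3.7, 2.7, -6.5]
gripper_width: 0.0136
grip_force: 31.5
```

move_arm(
  targets=[0, 2, 0, 0, 0, 0, -1, 0, 4, 0, 0, 0, 0, -1, 0, 4, 0, 0, 0, 0, -1],
)

```text
time_s: 5.08
position: [0.6085, 0.1879, 0.0577]
eef_rot: [[-0.996, -0.094, 0.002], [-0.094, 0.996, -0.0], [-0.002, -0.0, -1.0]]
wrist_force: [4.5, -2.7, -5.6]
gripper_width: 0.0134
grip_force: 31.6
```

move_arm(
  targets=[0, 2, 0, 0, 0, 0, -1, 0, 2, 0, 0, 0, 0, -1],
)

```text
time_s: 5.32
position: [0.6084, 0.1898, 0.0577]
eef_rot: [[-0.996, -0.094, 0.002], [-0.094, 0.996, -0.0], [-0.002, -0.0, -1.0]]
wrist_force: [4.5, -3.0, -5.5]
gripper_width: 0.0135
grip_force: 31.6
```

move_arm(
  targets=[0, 1.5, 0, 0, 0, 0, -1, 0, 1.5, 0, 0, 0, 0, -1],
)

```text
time_s: 5.58
position: [0.6082, 0.1912, 0.0577]
eef_rot: [[-0.996, -0.094, 0.002], [-0.094, 0.996, -0.0], [-0.002, -0.0, -1.0]]
wrist_force: [4.8, -2.4, -5.8]
gripper_width: 0.0136
grip_force: 31.6
```

move_arm(
  targets=[0, 1.5, 0, 0, 0, 0, -1, 0, 1.5, 0, 0, 0, 0, -1],
)

```text
time_s: 5.82
position: [0.6082, 0.1918, 0.0577]
eef_rot: [[-0.996, -0.094, 0.002], [-0.094, 0.996, -0.001], [-0.002, -0.002, -1.0]]
wrist_force: [5.7, -7.7, -5.9]
gripper_width: 0.0132
grip_force: 31.6
```

move_arm(
  targets=[0, 1.5, 0, 0, 0, 0, -1, 0, 1.5, 0, 0, 0, 0, -1],
)

```text
time_s: 6.08
position: [0.6081, 0.1918, 0.0577]
eef_rot: [[-0.996, -0.094, 0.002], [-0.094, 0.996, -0.003], [-0.001, -0.003, -1.0]]
wrist_force: [6.8, -14.8, -5.3]
gripper_width: 0.0136
grip_force: 31.8
```

Force rises at y=0.1918, so that is the open stop (jaw = 0.092). I release and go above the 46 mm slide.

move_arm(
  targets=[0, -3, 0, 0, 0, 0, -1, 0, -3, 0, 0, 0, 0, 0, 0, -3, 0, 0, 0, 0, 0, 0, -3, 0, 0, 0, 0, 0, 0, -3, -60, 0, 0, 0, 0, 0, -3, -120, 0, 0, 0, 0, 0, -3, -160, 0, 0, 0, 0, 0, -3, -160, 0, 0, 0, 0],
)

```text
time_s: 7.08
position: [0.6092, 0.1926, 0.2216]
eef_rot: [[-0.996, -0.094, 0.007], [-0.094, 0.996, 0.002], [-0.007, 0.001, -1.0]]
wrist_force: [-0.8, 1.0, -0.2]
gripper_width: 0.0428
grip_force: 0.0
```

```bash
python3 - <<'E'
from h import *
go([.431,.2685,.218],2.644)
E
```

```text
shift [170.3  92.4   2.5] rot [0.003 0.007 0.592] pos [0.6092 0.1926 0.2216] toolyaw -3.047 t 7.1 F [-0.8  1.  -0.2] w 0.0428 j6 -1.38
```

move_arm(
  targets=[170, 92, 2, 0.003, 0.006, 0.592, 0, 170, 92, 2, 0.003, 0.006, 0.592, 0, 170, 92, 2, 0.003, 0.006, 0.592, 0, 170, 92, 2, 0.003, 0.006, 0.592, 0, 170, 92, 2, 0.003, 0.006, 0.592, 0, 170, 92, 2, 0.003, 0.006, 0.592, 0],
)

```text
time_s: 7.82
position: [0.4297, 0.2672, 0.2148]
eef_rot: [[-0.879, 0.477, -0.007], [0.477, 0.879, -0.002], [0.005, -0.005, -1.0]]
wrist_force: [-0.3, -0.3, 0.5]
gripper_width: 0.0428
grip_force: 0.0
```

```bash
cat >> h.py <<'E'
def finlook(c,save=None):
    s=snap('wrist',save); W=world(s)
    m=(np.hypot(W[...,0]-c[0],W[...,1]-c[1])<.05)&(W[...,2]>.046)&(W[...,2]<.066)
    p=(W[m][:,:2]*1000).astype(np.float32); (x,y),(w,h),a=cv2.minAreaRect(p)
    th=np.radians(a if w>h else a+90); print('fin',round(x,1),round(y,1),'LxW',round(max(w,h),1),round(min(w,h),1),'yaw mod pi',round(th,3),round(th-np.pi,3),'z',np.median(W[m][:,2]).round(4))
    b=block(s,W,c); print('block w',round(b['w'],1),'yaw',b['yaw'].round(3),'nt',b['nt'])
    return s,W
E
python3 - <<'E'
from h import *
finlook([.431,.2685],'w2.png')
go([.431,.2685,.218],2.644)
E
```

```text
fin 430.6 267.5 LxW 50.2 11.5 yaw mod pi 2.642 -0.499 z 0.0556
block w 46.0 yaw -0.499 nt 16
shift [-0.3  1.7 -3.1] rot [-0.005 -0.005 -0.   ] pos [0.4299 0.2671 0.2149] toolyaw 2.644 t 7.9 F [1.2 0.1 0.1] w 0.0425 j6 -0.54
```

View pics/w2.png

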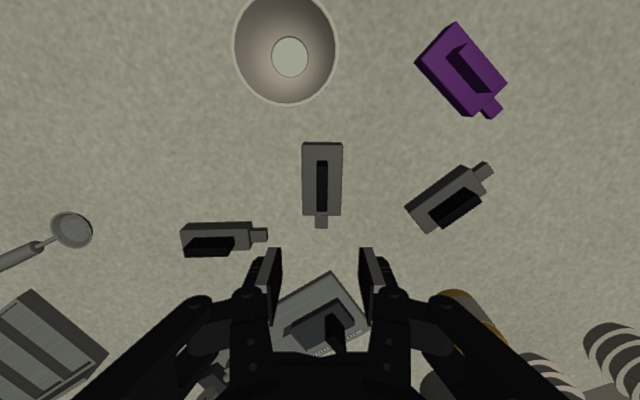

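The grey 46 mm slide is centred at (322,180) with its tongue down at (323,220). The purple look-alike at (460,70) is separate. I grasp the grey one.

move_arm(
  targets=[0, 1, 60, -0.005, -0.005, 0, 0, 0, 1, 120, -0.005, -0.005, 0, 0, 0, 1, 150, -0.005, -0.005, 0, 0, 0, 1, 164, -0.005, -0.005, 0, 0, 0, 1, 164, -0.005, -0.005, 0, 0, 0, 1, 164, -0.005, -0.005, 0, -1, 0, 1, 164, -0.005, -0.005, 0, -1, 0, 1, 164, -0.005, -0.005, 0, -1, 0, 1, 164, -0.005, -0.005, 0, -1],
)

```text
time_s: 9.0
position: [0.4298, 0.2685, 0.0527]
eef_rot: [[-0.879, 0.477, 0.003], [0.477, 0.879, 0.002], [-0.002, 0.003, -1.0]]
wrist_force: [-0.1, -1.3, 7.8]
gripper_width: 0.0111
grip_force: 30.8
```

move_arm(
  targets=[0, 0, -40, 0, 0, 0, -1, 0, 0, -90, 0, 0, 0, -1, 0, 0, -120, 0, 0, 0, -1, 0, 0, -120, 0, 0, 0, -1],
)

```text
time_s: 9.5
position: [0.4301, 0.2688, 0.174]
eef_rot: [[-0.879, 0.477, 0.005], [0.477, 0.879, 0.003], [-0.003, 0.005, -1.0]]
wrist_force: [0.1, 0.0, -1.7]
gripper_width: 0.0114
grip_force: 29.8
```

```bash
python3 - <<'E'
from h import *
g=np.array([-.092,.996]);m=np.array([.624,.028])
p=m+g*.030; print(p)
go([*p,.17],.092+np.pi)
E
```

```text
[0.62124 0.05788]
shift [-268.7  -94.1    4.4] rot [ 0.004  0.005 -0.59 ] pos [0.4301 0.2688 0.174 ] toolyaw 2.644 t 9.5 F [ 0.1  0.  -1.7] w 0.0114 j6 -0.54
```

move_arm(
  targets=[-269, -94, 4, 0.004, 0.005, -0.59, -1, -269, -94, 4, 0.004, 0.005, -0.59, -1, -269, -94, 4, 0.004, 0.005, -0.59, -1, -269, -94, 4, 0.004, 0.005, -0.59, -1, -269, -94, 4, 0.004, 0.005, -0.59, -1, -269, -94, 4, 0.004, 0.005, -0.59, -1, -269, -94, 4, 0.004, 0.005, -0.59, -1, -269, -94, 4, 0.004, 0.005, -0.59, -1],
)

```text
time_s: 10.5
position: [0.619, 0.0579, 0.1667]
eef_rot: [[-0.996, -0.093, -0.007], [-0.093, 0.996, -0.003], [0.007, -0.002, -1.0]]
wrist_force: [0.6, -1.1, -1.1]
gripper_width: 0.0115
grip_force: 29.8
```

```bash
python3 - <<'E'
from h import *
g=np.array([-.092,.996]);m=np.array([.624,.028])
p=m+g*.030
s=snap('wrist','w3.png')
go([*p,.0677],.092+np.pi)
E
```

```text
shift [-2.7 -0.1 99.3] rot [-0.002 -0.007  0.002] pos [0.6192 0.058  0.167 ] toolyaw -3.048 t 10.6 F [-0.1 -0.3 -1.8] w 0.0115 j6 -1.59
```

View pics/w3.png

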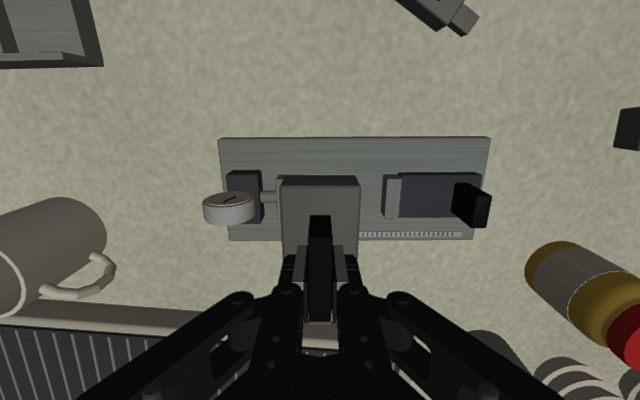

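The slide hangs square between the anvil (278,195) and the jaw face (384,195), so I lower it.

move_arm(
  targets=[-2, 0, 40, -0.002, -0.007, 0, -1, -2, 0, 80, -0.002, -0.007, 0, -1, -2, 0, 92, -0.002, -0.007, 0, -1, -2, 0, 97, -0.002, -0.007, 0, -1, -2, 0, 100, -0.002, -0.007, 0, -1, -2, 0, 100, -0.002, -0.007, 0, -1],
)

```text
time_s: 11.3
position: [0.6224, 0.057, 0.0683]
eef_rot: [[-0.996, -0.092, 0.003], [-0.092, 0.996, 0.0], [-0.003, -0.0, -1.0]]
wrist_force: [0.9, 0.1, -1.4]
gripper_width: 0.0114
grip_force: 29.7
```

move_arm(
  targets=[0, 0, 2, 0, 0, 0, -1, 0, 0, 2, 0, 0, 0, -0.2, 0, 0, 2, 0, 0, 0, -0.2, 0, 0, 2, 0, 0, 0, -0.2, 0, 0, -30, 0, 0, 0, -0.2, 0, 0, -70, 0, 0, 0, 0, 0, 45, -70, 0, 0, 0, 0, 0, 90, -70, 0, 0, 0, 0, 0, 134, -70, 0, 0, 0, 0, 0, 134, -70, 0, 0, 0, 0, 0, 134, -70, 0, 0, 0, 0],
)

```text
time_s: 12.68
position: [0.6091, 0.19, 0.1371]
eef_rot: [[-0.996, -0.093, 0.001], [-0.093, 0.996, -0.0], [-0.001, -0.0, -1.0]]
wrist_force: [0.2, 0.2, -1.4]
gripper_width: 0.0429
grip_force: 0.0
```

```bash
python3 - <<'E'
from h import *
s=snap('wrist');W=world(s)
g=np.array([-.092,.996]);n=np.array([.996,.092]);m=np.array([.624,.028])
d=W[...,:2]-m; Y=d@g*1000; X=d@n*1000; Z=W[...,2]*1000
q=(abs(X)<70)&(Y>-40)&(Y<95)&(Z>60)&(Z<75)
print('fin X',X[q].min(),X[q].max(),'Y',Y[q&(Y>0)].min(),Y[q].max(),'z',np.median(Z[q&(Y>0)]))
go([.608,.1910,.057],.092+np.pi)
E
```

```text
fin X -23.15806227728039 26.91027399782479 Y 21.60911629942421 35.53762451813365 z 69.343482444713
shift [ 1.2  1.7 80.2] rot [-0.     0.001 -0.   ] pos [0.6092 0.1895 0.1372] toolyaw -3.05 t 12.7 F [ 0.1 -0.2 -0.2] w 0.0428 j6 -1.38
```

move_arm(
  targets=[0, 1.5, 40, 0, 0, 0, 0, 0, 1.5, 70, 0, 0, 0, 0, 0, 1.5, 79, 0, 0, 0, 0, 0, 1.5, 79, 0, 0, 0, -1, 0, 1.5, 79, 0, 0, 0, -1, 0, 1.5, 79, 0, 0, 0, -1, 0, 1.5, 79, 0, 0, 0, -1],
)

```text
time_s: 13.6
position: [0.6101, 0.1915, 0.0594]
eef_rot: [[-0.996, -0.092, 0.003], [-0.092, 0.996, -0.0], [-0.003, -0.0, -1.0]]
wrist_force: [1.5, -3.9, 3.5]
gripper_width: 0.0135
grip_force: 33.1
```

move_arm(
  targets=[0, -8, 0, 0, 0, 0, -1, 0, -16, 0, 0, 0, 0, -1, 0, -24, 0, 0, 0, 0, -1, 0, -32, 0, 0, 0, 0, -1, 0, -38, 0, 0, 0, 0, -1, 0, -42, 0, 0, 0, 0, -1, 0, -44, 0, 0, 0, 0, -1, 0, -44, 0, 0, 0, 0, -1],
)

```text
time_s: 14.6
position: [0.6144, 0.1482, 0.0594]
eef_rot: [[-0.996, -0.092, 0.004], [-0.092, 0.996, 0.001], [-0.004, 0.001, -1.0]]
wrist_force: [1.5, 2.9, 5.7]
gripper_width: 0.0133
grip_force: 33.7
```

move_arm(
  targets=[0, -2, 0, 0, 0, 0, -1, 0, -4, 0, 0, 0, 0, -1, 0, -6, 0, 0, 0, 0, -1, 0, -8, 0, 0, 0, 0, -1, 0, -8, 0, 0, 0, 0, -1, 0, -8, 0, 0, 0, 0, -1],
)

```text
time_s: 15.35
position: [0.6151, 0.1409, 0.0593]
eef_rot: [[-0.996, -0.092, 0.004], [-0.092, 0.996, 0.002], [-0.004, 0.001, -1.0]]
wrist_force: [0.1, 5.8, 5.6]
gripper_width: 0.0135
grip_force: 33.6
```

```bash
python3 - <<'E'
from h import *
s=snap('wrist','w4.png');W=world(s)
g=np.array([-.092,.996]);n=np.array([.996,.092]);m=np.array([.624,.028])
d=W[...,:2]-m; Y=d@g*1000; X=d@n*1000; Z=W[...,2]*1000
q=(abs(X)<70)&(Y>-20)&(Y<60)&(Z>60)&(Z<75)
print('fin X',X[q].min(),X[q].max(),'Y',Y[q].min(),Y[q].max(),'z',np.median(Z[q]))
go([.6132,.1399,.059],.092+np.pi)
E
```

```text
fin X -23.045169575459745 28.15576452656818 Y 11.243387366840123 25.22480707433687 z 69.22950846923231
shift [ 2.  -0.9  0.4] rot [0.001 0.004 0.   ] pos [0.6151 0.1409 0.0594] toolyaw -3.049 t 15.4 F [1.1 6.7 5.1] w 0.0138 j6 -1.46
```

View pics/w4.png

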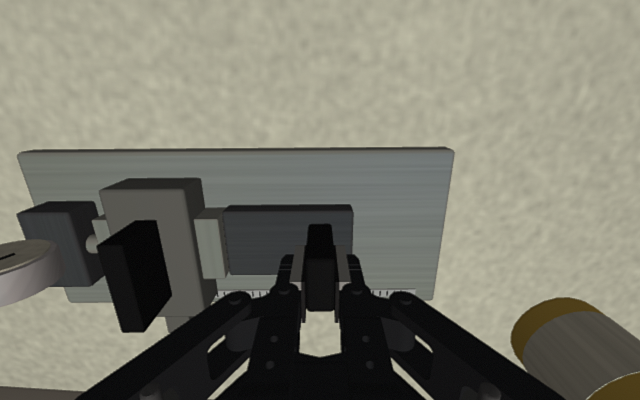

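The slide is held square between the faces, with the jaw at about 41 mm and the anvil in 5 mm. I push 1 mm more, hold, then open.

move_arm(
  targets=[0, -1, 0, 0, 0, 0, -1, 0, -1, 0, 0, 0, 0, -1, 0, -1, 0, 0, 0, 0, -1, 0, -1, 0, 0, 0, 0, -1],
)

```text
time_s: 15.9
position: [0.6151, 0.1402, 0.0593]
eef_rot: [[-0.996, -0.092, 0.004], [-0.092, 0.996, 0.002], [-0.004, 0.002, -1.0]]
wrist_force: [0.4, 8.5, 5.5]
gripper_width: 0.0136
grip_force: 33.6
```

move_arm(
  targets=[0, 8, 0, 0, 0, 0, -1, 0, 16, 0, 0, 0, 0, -1, 0, 24, 0, 0, 0, 0, -1, 0, 34, 0, 0, 0, 0, -1, 0, 44, 0, 0, 0, 0, -1, 0, 44, 0, 0, 0, 0, -1, 0, 44, 0, 0, 0, 0, 0, 0, 44, 0, 0, 0, 0, 0, 0, 44, 0, 0, 0, 0, 0, 0, 44, -60, 0, 0, 0, 0, 0, 44, -90, 0, 0, 0, 0, 0, 44, -90, 0, 0, 0, 0],
)

```text
time_s: 17.4
position: [0.6116, 0.1831, 0.151]
eef_rot: [[-0.996, -0.092, 0.006], [-0.092, 0.996, 0.001], [-0.006, 0.001, -1.0]]
wrist_force: [0.2, 0.2, 0.7]
gripper_width: 0.0428
grip_force: 0.0
```

```bash
cat >> h.py <<'E'
def gaugefin(save=None):
    s=snap('wrist',save);W=world(s)
    g=np.array([-.092,.996]);n=np.array([.996,.092]);m=np.array([.624,.028])
    d=W[...,:2]-m; Y=d@g*1000; X=d@n*1000; Z=W[...,2]*1000
    q=(abs(X)<70)&(Y>-5)&(Y<60)&(Z>63)&(Z<75)
    (x,y),(w,h),a=cv2.minAreaRect(np.stack([X[q],Y[q]],-1).astype(np.float32))
    c=m+(g*y+n*x)/1000; print('fin X,Y',x,y,'size',w,h,a,'world',c,'z',np.median(Z[q])); return c
E
python3 - <<'E'
from h import *
c=gaugefin(); go([*c,.1],.092+np.pi)
E
```

```text
fin X,Y 2.2206192016601562 23.591270446777344 size 50.132537841796875 13.336384773254395 0.6929031610488892 world [0.62404134 0.0517012 ] z 69.50592049876619
shift [  -1.4 -131.8   49.1] rot [0.    0.003 0.   ] pos [0.6103 0.1828 0.1491] toolyaw -3.05 t 17.4 F [-0.4  0.3 -0.5] w 0.0423 j6 -1.39
```

move_arm(
  targets=[-1, -60, 0, 0, 0.004, 0, 0, -1, -110, 0, 0, 0.004, 0, 0, -1, -132, 15, 0, 0.004, 0, 0, -1, -132, 40, 0, 0.004, 0, -0.2, -1, -132, 70, 0, 0.004, 0, -0.2, -1, -132, 82, 0, 0.004, 0, -0.2, -1, -132, 82, 0, 0.004, 0, -0.2, -1, -132, 82, 0, 0.004, 0, -1, -1, -132, 82, 0, 0.004, 0, -1, -1, -132, 82, 0, 0.004, 0, -1, -1, -132, 82, 0, 0.004, 0, -1],
)

```text
time_s: 18.82
position: [0.6237, 0.0516, 0.0672]
eef_rot: [[-0.996, -0.092, -0.001], [-0.092, 0.996, -0.0], [0.001, -0.0, -1.0]]
wrist_force: [-0.9, 1.4, 4.5]
gripper_width: 0.0114
grip_force: 32.5
```

move_arm(
  targets=[0, 0, -40, 0, 0, 0, -1, 0, 0, -90, 0, 0, 0, -1, 0, 0, -130, 0, 0, 0, -1, 0, 0, -130, 0, 0, 0, -1],
)

```text
time_s: 19.32
position: [0.6256, 0.0516, 0.2]
eef_rot: [[-0.996, -0.092, 0.004], [-0.092, 0.996, 0.0], [-0.004, -0.0, -1.0]]
wrist_force: [0.4, 1.5, -1.8]
gripper_width: 0.0117
grip_force: 31.7
```

```bash
python3 - <<'E'
from h import *
s=snap('top');W=world(s)
t=(abs(W[...,0]-.47)<.12)&(abs(W[...,1]+.27)<.15)
b=cv2.minAreaRect((W[t&(W[...,2]>.038)&(W[...,2]<.06)][:,:2]*1000).astype(np.float32))
r=cv2.minAreaRect((W[t&(W[...,2]>.016)&(W[...,2]<.06)][:,:2]*1000).astype(np.float32)); print(b,r)
f=t&(W[...,2]<.0095)&(W[...,2]>.003); print(cv2.minAreaRect((W[f][:,:2]*1000).astype(np.float32)))
yaw=np.radians(6.6);ex=np.array([np.cos(yaw),np.sin(yaw)]);ey=np.array([-ex[1],ex[0]])
C=np.array([.4627,-.2677])
for k in(-1,0,1):
  print(k,C+ey*k*.071-ex*.010)
go([*(C+ey*.071-ex*.010),.19],yaw+np.pi)
E
```

```text
((531.2467041015625, -259.40350341796875), (7.688610076904297, 216.0041961669922), 6.921194553375244) ((462.8311767578125, -268.2977294921875), (145.8426513671875, 221.010009765625), 6.8191328048706055)
((469.9996337890625, -271.3476257324219), (239.47210693359375, 297.0558166503906), 0.05265334993600845)
-1 [ 0.46092681 -0.33937884]
0 [ 0.45276627 -0.26884937]
1 [ 0.44460573 -0.19831991]
shift [ 201.7 -232.2    7.6] rot [-0.     0.    -0.023] pos [0.6241 0.0515 0.1976] toolyaw -3.049 t 19.4 F [-0.2  0.3 -2.7] w 0.0113 j6 -1.6
```

move_arm(
  targets=[202, -232, 8, 0, 0, -0.025, -1, 202, -232, 8, 0, 0, -0.025, -1, 202, -232, 8, 0, 0, -0.025, -1, 202, -232, 8, 0, 0, -0.025, -1, 202, -232, 8, 0, 0, -0.025, -1, 202, -232, 8, 0, 0, -0.025, -1, 202, -232, 8, 0, 0, -0.025, -1, 202, -232, 8, 0, 0, -0.025, -1],
)

```text
time_s: 20.38
position: [0.4441, -0.1972, 0.1883]
eef_rot: [[-0.993, -0.118, -0.003], [-0.118, 0.993, 0.0], [0.003, 0.001, -1.0]]
wrist_force: [-0.3, -0.0, -2.0]
gripper_width: 0.0112
grip_force: 31.7
```

```bash
python3 - <<'E'
from h import *
s=snap('wrist','w5.png')
go([.4446,-.1983,.060],.1175+np.pi)
E
```

```text
shift [ -0.6  -1.3 128.4] rot [ 0.    -0.003  0.002] pos [ 0.4442 -0.1971  0.1884] toolyaw -3.023 t 20.4 F [-0.2  0.7 -1.4] w 0.011 j6 -2.13
```

View pics/w5.png

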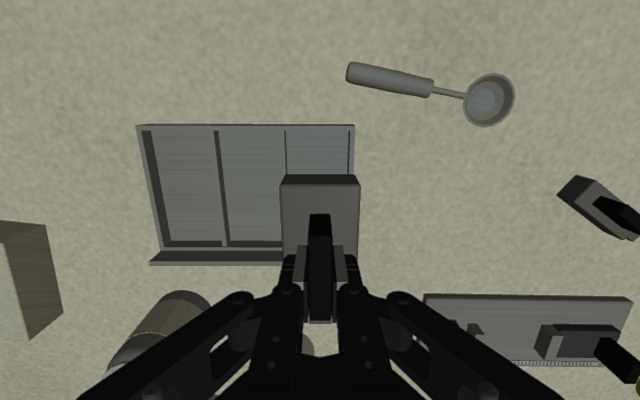

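The slide hangs over bay 2, between the divider (286) and the end wall (352), with its tongue toward the back wall. I lower it and release.

move_arm(
  targets=[0, -1, 60, 0, -0.003, 0, -1, 0, -1, 110, 0, -0.003, 0, -1, 0, -1, 125, 0, -0.003, 0, -1, 0, -1, 129, 0, -0.003, 0, -1, 0, -1, 131, 0, -0.003, 0, -1, 0, -1, 131, 0, -0.003, 0, -0.3, 0, -1, 131, 0, -0.003, 0, -0.3, 0, -1, 131, 0, -0.003, 0, -0.3, 0, -1, 80, 0, -0.003, 0, -0.3, 0, -1, 20, 0, -0.003, 0, 0, 0, -1, -20, 0, -0.003, 0, 0, 0, -1, -20, 0, -0.003, 0, 0],
)

```text
time_s: 21.92
position: [0.4458, -0.2001, 0.2123]
eef_rot: [[-0.993, -0.117, 0.007], [-0.117, 0.993, -0.003], [-0.007, -0.004, -1.0]]
wrist_force: [-0.2, -0.7, 0.1]
gripper_width: 0.0426
grip_force: 0.0
```

```bash
python3 - <<'E'
from h import *
s=snap('top','top1.png');W=world(s)
for c in [(.522,.385),(.431,.268),(.433,.119),(.4446,-.1983)]:
  try: print(block(s,W,c,.06))
  except Exception as e: print(c,e)
go([.522,.385,.218],1.775)
E
```

```text
{'c': array([0.52139697, 0.39064514]), 'L': 95.13064575195312, 'w': 38.94661331176758, 'yaw': np.float64(1.7810616499987362), 'fin': array([0.5220797 , 0.38562054]), 'finmid': array([0.52280845, 0.38547484]), 'n': 264, 'nt': 5, 'zt': np.float64(0.02596256771323846)}
{'c': array([0., 0.]), 'L': 0.0, 'w': 0.0, 'yaw': np.float64(1.5707963267948966), 'fin': None, 'finmid': None, 'n': 0, 'nt': 0, 'zt': np.float64(nan)}
{'c': array([0.4371355 , 0.12552004]), 'L': 98.94412994384766, 'w': 30.54717254638672, 'yaw': np.float64(1.105065245364875), 'fin': array([0.43317718, 0.11832812]), 'finmid': array([0.43329894, 0.11970439]), 'n': 208, 'nt': 3, 'zt': np.float64(0.025831415182285045)}
{'c': array([ 0.44175793, -0.17547119]), 'L': 96.60677337646484, 'w': 33.005584716796875, 'yaw': np.float64(-3.06533577383787), 'fin': array([ 0.45871946, -0.19029843]), 'finmid': array([ 0.45853455, -0.19021312]), 'n': 165, 'nt': 3, 'zt': np.float64(0.0284084675707319)}
shift [-145.2  571.4   -8.3] rot [1.000e-03 4.000e-03 1.484e+00] pos [ 0.4445 -0.1995  0.2103] toolyaw -3.024 t 22.0 F [-0.7 -0.7  0.5] w 0.043 j6 -2.13
  return _methods._mean(a, axis=axis, dtype=dtype,
  ret = um.true_divide(
  return np.nanmean(a, axis, out=out, keepdims=keepdims)
```

move_arm(
  targets=[-145, 571, -8, 0, 0.004, 1.488, 0, -145, 571, -8, 0, 0.004, 1.488, 0, -145, 571, -8, 0, 0.004, 1.488, 0, -145, 571, -8, 0, 0.004, 1.488, 0, -145, 571, -8, 0, 0.004, 1.488, 0, -145, 571, -8, 0, 0.004, 1.488, 0, -145, 571, -8, 0, 0.004, 1.488, 0, -145, 571, -8, 0, 0.004, 1.488, 0, -145, 571, -8, 0, 0.004, 1.488, 0, -145, 571, -8, 0, 0.004, 1.488, 0, -145, 571, -8, 0, 0.004, 1.488, 0, -145, 571, -8, 0, 0.004, 1.488, 0],
)

```text
time_s: 23.48
position: [0.5203, 0.3853, 0.215]
eef_rot: [[-0.201, 0.98, -0.005], [0.98, 0.201, 0.0], [0.001, -0.004, -1.0]]
wrist_force: [-0.1, -1.2, 0.1]
gripper_width: 0.0427
grip_force: 0.0
```

```bash
python3 - <<'E'
from h import *
finlook([.522,.385],'w6.png')
go([.522,.385,.051],1.775)
E
```

```text
fin 522.6 384.4 LxW 49.7 11.7 yaw mod pi 1.78 -1.361 z 0.0557
block w 38.0 yaw 1.779 nt 22
shift [  0.4   2.7 164.2] rot [-0.005 -0.001 -0.003] pos [0.5202 0.3841 0.2152] toolyaw 1.772 t 23.5 F [ 0.4  0.2 -0.2] w 0.0429 j6 0.41
```

View pics/w6.png

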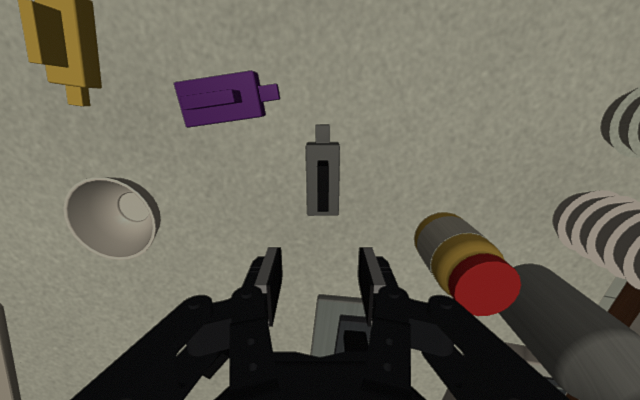

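The grey 38 mm slide is at (322,180) with its tongue up at (322,132). The purple and yellow ones are elsewhere. I grasp it.

move_arm(
  targets=[0, 2.5, 60, -0.005, 0, -0.007, 0, 0, 2.5, 120, -0.005, 0, -0.007, 0, 0, 2.5, 150, -0.005, 0, -0.007, 0, 0, 2.5, 164, -0.005, 0, -0.007, 0, 0, 2.5, 164, -0.005, 0, -0.007, 0, 0, 2.5, 164, -0.005, 0, -0.007, -1, 0, 2.5, 164, -0.005, 0, -0.007, -1, 0, 2.5, 164, -0.005, 0, -0.007, -1, 0, 2.5, 164, -0.005, 0, -0.007, -1],
)

```text
time_s: 24.65
position: [0.5238, 0.3862, 0.0543]
eef_rot: [[-0.206, 0.979, 0.004], [0.979, 0.206, 0.004], [0.003, 0.005, -1.0]]
wrist_force: [-0.1, -1.6, 7.3]
gripper_width: 0.0112
grip_force: 35.9
```

move_arm(
  targets=[0, 0, -40, 0, 0, 0, -1, 0, 0, -90, 0, 0, 0, -1, 0, 0, -120, 0, 0, 0, -1, 0, 0, -120, 0, 0, 0, -1],
)

```text
time_s: 25.15
position: [0.5242, 0.3865, 0.1759]
eef_rot: [[-0.206, 0.979, 0.007], [0.979, 0.206, 0.007], [0.005, 0.008, -1.0]]
wrist_force: [-0.7, -0.1, -1.5]
gripper_width: 0.0113
grip_force: 34.9
```

```bash
python3 - <<'E'
from h import *
g=np.array([-.092,.996]);m=np.array([.626,.028])
go([*(m+g*.028),.17],.092)
E
```

```text
shift [-343.9   29.1    4.5] rot [ 0.002 -0.011  1.686] pos [0.5242 0.3865 0.1759] toolyaw 1.778 t 25.1 F [-0.7 -0.1 -1.5] w 0.0113 j6 0.41
```

move_arm(
  targets=[-60, 5, -10, 0, 0, 0.1, -1, -120, 10, -10, 0, 0, 0.2, -1, -344, 29, 4, 0.002, -0.011, 1.686, -1, -344, 29, 4, 0.002, -0.011, 1.686, -1, -344, 29, 4, 0.002, -0.011, 1.686, -1, -344, 29, 4, 0.002, -0.011, 1.686, -1, -344, 29, 4, 0.002, -0.011, 1.686, -1, -344, 29, 4, 0.002, -0.011, 1.686, -1, -344, 29, 4, 0.002, -0.011, 1.686, -1, -344, 29, 4, 0.002, -0.011, 1.686, -1, -344, 29, 4, 0.002, -0.011, 1.686, -1, -344, 29, 4, 0.002, -0.011, 1.686, -1],
)

```text
time_s: 26.65
position: [0.6214, 0.0547, 0.1671]
eef_rot: [[0.995, 0.095, -0.006], [0.095, -0.995, -0.004], [-0.006, 0.003, -1.0]]
wrist_force: [-0.6, -0.3, -1.2]
gripper_width: 0.0113
grip_force: 34.8
```

```bash
python3 - <<'E'
from h import *
g=np.array([-.092,.996]);m=np.array([.626,.028])
go([*(m+g*.028),.069],.092)
E
```

```text
shift [ 2.7 -1.3 98.1] rot [0.003 0.006 0.003] pos [0.6214 0.0547 0.1671] toolyaw 0.095 t 26.6 F [-0.6 -0.3 -1.2] w 0.0113 j6 1.55
```

move_arm(
  targets=[2, -1, 40, 0.003, 0.006, 0, -1, 2, -1, 80, 0.003, 0.006, 0, -1, 2, -1, 93, 0.003, 0.006, 0, -1, 2, -1, 98, 0.003, 0.006, 0, -1, 2, -1, 100, 0.003, 0.006, 0, -1, 2, -1, 100, 0.003, 0.006, 0, -1],
)

```text
time_s: 27.4
position: [0.6242, 0.0556, 0.0692]
eef_rot: [[0.996, 0.092, 0.003], [0.092, -0.996, 0.0], [0.003, 0.0, -1.0]]
wrist_force: [0.0, 0.7, -0.8]
gripper_width: 0.011
grip_force: 34.8
```

move_arm(
  targets=[0, 0, 1, 0, 0, 0, -1, 0, 0, 1, 0, 0, 0, -0.2, 0, 0, 1, 0, 0, 0, -0.2, 0, 0, 1, 0, 0, 0, -0.2, 0, 0, -30, 0, 0, 0, -0.2, 0, 0, -70, 0, 0, 0, 0, 0, -45, -70, 0, 0, 0, 0, 0, -90, -70, 0, 0, 0, 0, 0, -127, -70, 0, 0, 0, 0, 0, -127, -70, 0, 0, 0, 0, 0, -127, -70, 0, 0, 0, 0],
)

```text
time_s: 28.78
position: [0.6116, 0.1816, 0.1379]
eef_rot: [[0.996, 0.092, 0.001], [0.092, -0.996, -0.0], [0.001, 0.001, -1.0]]
wrist_force: [-0.2, 0.3, 0.3]
gripper_width: 0.0428
grip_force: 0.0
```

```bash
python3 - <<'E'
from h import *
gaugefin('w7.png')
go([.611,.183,.058],.092)
E
```

```text
fin X,Y 1.4789180755615234 28.092716217041016 size 50.79735565185547 12.878169059753418 0.47115498781204224 world [0.62288847 0.05611641] z 69.60338386588276
shift [-0.5 -1.9 79.9] rot [ 0.    -0.001 -0.001] pos [0.6117 0.1812 0.1379] toolyaw 0.091 t 28.8 F [ 0.4 -0.5  0. ] w 0.0428 j6 1.75
```

View pics/w7.png

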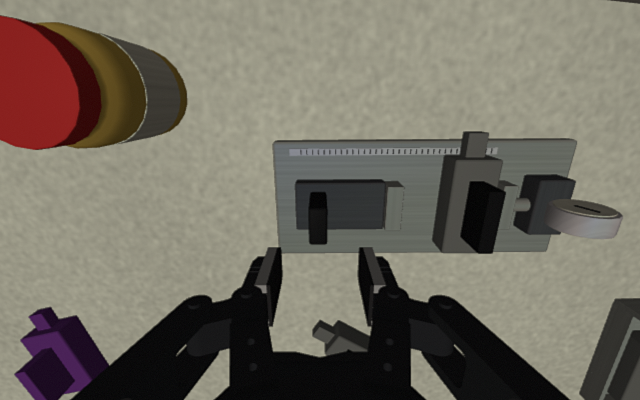

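The slide lies flat in the gap at (470,205). Next I grip the tab and bring the jaw on to 32 mm.

move_arm(
  targets=[0, -2, 40, 0, 0, 0, 0, 0, -2, 70, 0, 0, 0, 0, 0, -2, 79, 0, 0, 0, 0, 0, -2, 79, 0, 0, 0, -1, 0, -2, 79, 0, 0, 0, -1, 0, -2, 79, 0, 0, 0, -1, 0, -2, 79, 0, 0, 0, -1],
)

```text
time_s: 29.7
position: [0.6124, 0.1838, 0.0601]
eef_rot: [[0.996, 0.092, 0.003], [0.092, -0.996, -0.0], [0.003, 0.0, -1.0]]
wrist_force: [0.5, -4.4, 2.6]
gripper_width: 0.0136
grip_force: 33.0
```

move_arm(
  targets=[0, 8, 0, 0, 0, 0, -1, 0, 16, 0, 0, 0, 0, -1, 0, 24, 0, 0, 0, 0, -1, 0, 32, 0, 0, 0, 0, -1, 0, 38, 0, 0, 0, 0, -1, 0, 42, 0, 0, 0, 0, -1, 0, 44, 0, 0, 0, 0, -1, 0, 44, 0, 0, 0, 0, -1],
)

```text
time_s: 30.7
position: [0.6167, 0.1404, 0.0601]
eef_rot: [[0.996, 0.092, 0.003], [0.092, -0.996, 0.001], [0.003, -0.001, -1.0]]
wrist_force: [0.9, 3.6, 5.3]
gripper_width: 0.0136
grip_force: 33.5
```

move_arm(
  targets=[0, 2, 0, 0, 0, 0, -1, 0, 4, 0, 0, 0, 0, -1, 0, 6, 0, 0, 0, 0, -1, 0, 8, 0, 0, 0, 0, -1, 0, 9, 0, 0, 0, 0, -1, 0, 9, 0, 0, 0, 0, -1, 0, 9, 0, 0, 0, 0, -1, 0, 9, 0, 0, 0, 0, -1],
)

```text
time_s: 31.7
position: [0.6175, 0.1323, 0.0601]
eef_rot: [[0.996, 0.091, 0.004], [0.091, -0.996, 0.002], [0.004, -0.002, -1.0]]
wrist_force: [0.8, 8.1, 5.0]
gripper_width: 0.0136
grip_force: 33.5
```

move_arm(
  targets=[0, -8, 0, 0, 0, 0, -1, 0, -16, 0, 0, 0, 0, -1, 0, -24, 0, 0, 0, 0, -1, 0, -34, 0, 0, 0, 0, -1, 0, -44, 0, 0, 0, 0, -1, 0, -44, 0, 0, 0, 0, -1, 0, -44, 0, 0, 0, 0, 0, 0, -44, 0, 0, 0, 0, 0, 0, -44, 0, 0, 0, 0, 0, 0, -44, -60, 0, 0, 0, 0, 0, -44, -90, 0, 0, 0, 0, 0, -44, -90, 0, 0, 0, 0],
)

```text
time_s: 33.2
position: [0.614, 0.1754, 0.1518]
eef_rot: [[0.996, 0.092, 0.006], [0.092, -0.996, 0.001], [0.006, -0.001, -1.0]]
wrist_force: [0.6, 0.7, -0.7]
gripper_width: 0.0425
grip_force: 0.0
```

```bash
python3 - <<'E'
from h import *
c=gaugefin(); go([*c,.068],.092)
E
```

```text
fin X,Y 1.7180461883544922 19.510181427001953 size 50.51734924316406 13.565030097961426 0.5230669379234314 world [0.62391624 0.0475902 ] z 69.65012547379662
shift [ -0.7 128.   81.9] rot [-0.    -0.003 -0.   ] pos [0.6127 0.175  0.1499] toolyaw 0.092 t 33.2 F [-0.2  0.4  0.2] w 0.0427 j6 1.74
```

move_arm(
  targets=[-1, 60, 0, 0, -0.004, 0, 0, -1, 110, 0, 0, -0.004, 0, 0, -1, 128, 15, 0, -0.004, 0, 0, -1, 128, 40, 0, -0.004, 0, -0.2, -1, 128, 70, 0, -0.004, 0, -0.2, -1, 128, 82, 0, -0.004, 0, -0.2, -1, 128, 82, 0, -0.004, 0, -0.2, -1, 128, 82, 0, -0.004, 0, -1, -1, 128, 82, 0, -0.004, 0, -1, -1, 128, 82, 0, -0.004, 0, -1, -1, 128, 82, 0, -0.004, 0, -1],
)

```text
time_s: 34.62
position: [0.6237, 0.0476, 0.0679]
eef_rot: [[0.996, 0.092, -0.002], [0.092, -0.996, -0.0], [-0.002, 0.0, -1.0]]
wrist_force: [-1.5, 1.1, 4.4]
gripper_width: 0.011
grip_force: 33.8
```

move_arm(
  targets=[0, 0, -40, 0, 0, 0, -1, 0, 0, -90, 0, 0, 0, -1, 0, 0, -130, 0, 0, 0, -1, 0, 0, -130, 0, 0, 0, -1],
)

```text
time_s: 35.12
position: [0.6256, 0.0476, 0.2007]
eef_rot: [[0.996, 0.092, 0.004], [0.092, -0.996, -0.0], [0.004, 0.0, -1.0]]
wrist_force: [-0.1, -0.1, -1.7]
gripper_width: 0.0112
grip_force: 33.0
```

```bash
python3 - <<'E'
from h import *
go([.4528,-.2688,.19],.1175)
E
```

```text
shift [-201.1  299.3   10.1] rot [ 0.    -0.004 -0.026] pos [0.6256 0.0476 0.2007] toolyaw 0.092 t 35.1 F [-0.1 -0.1 -1.7] w 0.0112 j6 1.54
```

move_arm(
  targets=[-201, 299, 10, 0, -0.003, -0.026, -1, -201, 299, 10, 0, -0.003, -0.026, -1, -201, 299, 10, 0, -0.003, -0.026, -1, -201, 299, 10, 0, -0.003, -0.026, -1, -201, 299, 10, 0, -0.003, -0.026, -1, -201, 299, 10, 0, -0.003, -0.026, -1, -201, 299, 10, 0, -0.003, -0.026, -1, -201, 299, 10, 0, -0.003, -0.026, -1, -201, 299, 10, 0, -0.003, -0.026, -1],
)

```text
time_s: 36.25
position: [0.451, -0.2675, 0.1873]
eef_rot: [[0.993, 0.119, -0.007], [0.119, -0.993, -0.0], [-0.007, -0.001, -1.0]]
wrist_force: [-0.6, -0.2, -1.4]
gripper_width: 0.0115
grip_force: 32.9
```

```bash
python3 - <<'E'
from h import *
s=snap('wrist','w8.png')
go([.4528,-.2688,.060],.1175)
E
```

```text
shift [  2.3   1.5 127.4] rot [-0.     0.006  0.002] pos [ 0.4512 -0.2675  0.1874] toolyaw 0.12 t 36.3 F [ 0.2 -0.2 -1.6] w 0.0112 j6 0.9
```

View pics/w8.png

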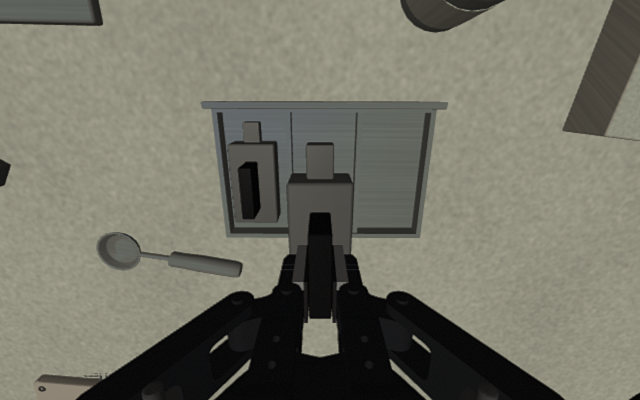

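The 46 mm slide lies in bay 2 at (252,180) with its tongue to the back wall. The 38 mm slide hangs over bay 1, so I lower it.

move_arm(
  targets=[2, 1.5, 60, 0, 0.006, 0, -1, 2, 1.5, 110, 0, 0.006, 0, -1, 2, 1.5, 124, 0, 0.006, 0, -1, 2, 1.5, 128, 0, 0.006, 0, -1, 2, 1.5, 130, 0, 0.006, 0, -1, 2, 1.5, 130, 0, 0.006, 0, -0.3, 2, 1.5, 130, 0, 0.006, 0, -0.3, 2, 1.5, 130, 0, 0.006, 0, -0.3, 2, 1.5, 80, 0, 0.006, 0, -0.3, 2, 1.5, 20, 0, 0.006, 0, 0, 2, 1.5, -20, 0, 0.006, 0, 0, 2, 1.5, -20, 0, 0.006, 0, 0],
)

```text
time_s: 37.8
position: [0.4548, -0.271, 0.2114]
eef_rot: [[0.993, 0.117, 0.006], [0.117, -0.993, -0.004], [0.006, 0.005, -1.0]]
wrist_force: [0.2, 0.4, 0.3]
gripper_width: 0.0427
grip_force: 0.0
```

```bash
python3 - <<'E'
from h import *
s=snap('top');W=world(s)
b=block(s,W,(.433,.119),.075); print(b)
go([*b['fin'],.218],1.107)
E
```

```text
{'c': array([0.43758466, 0.12649639]), 'L': 101.44782257080078, 'w': 30.449100494384766, 'yaw': np.float64(1.106331378726126), 'fin': array([0.4335383 , 0.11910289]), 'finmid': array([0.43345738, 0.11957161]), 'n': 213, 'nt': 6, 'zt': np.float64(0.02596620202909028)}
shift [  25.8 -389.1   -9.5] rot [ 0.003 -0.001 -0.989] pos [ 0.4536 -0.2703  0.2093] toolyaw 0.118 t 37.9 F [-0.7 -0.4 -0.7] w 0.0427 j6 0.89
```

move_arm(
  targets=[26, -389, -9, 0, 0, -0.989, 0, 26, -389, -9, 0, 0, -0.989, 0, 26, -389, -9, 0, 0, -0.989, 0, 26, -389, -9, 0, 0, -0.989, 0, 26, -389, -9, 0, 0, -0.989, 0, 26, -389, -9, 0, 0, -0.989, 0, 26, -389, -9, 0, 0, -0.989, 0, 26, -389, -9, 0, 0, -0.989, 0, 26, -389, -9, 0, 0, -0.989, 0, 26, -389, -9, 0, 0, -0.989, 0],
)

```text
time_s: 39.1
position: [0.4331, 0.1181, 0.2164]
eef_rot: [[0.45, 0.893, -0.001], [0.893, -0.45, -0.0], [-0.001, -0.0, -1.0]]
wrist_force: [-0.5, -0.1, 0.3]
gripper_width: 0.0423
grip_force: 0.0
```

```bash
python3 - <<'E'
from h import *
finlook([.4335,.1193],'w9.png')
go([.4335,.1193,.052],1.107)
E
```

```text
fin 433.9 117.4 LxW 49.8 11.8 yaw mod pi 1.109 -2.032 z 0.0558
block w 30.0 yaw 1.103 nt 27
shift [  1.1  -0.2 164.6] rot [-0.     0.    -0.002] pos [0.4332 0.1183 0.2166] toolyaw 1.105 t 39.1 F [ 0.1 -0.2  0. ] w 0.0424 j6 0.71
```

View pics/w9.png

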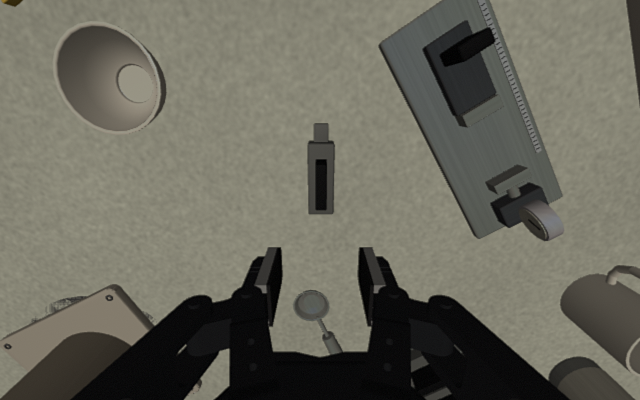

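The grey 30 mm slide is at (321,180) with its tongue up at (321,130), and I grasp it.

move_arm(
  targets=[0, 1, 60, 0, 0, 0, 0, 0, 1, 120, 0, 0, 0, 0, 0, 1, 150, 0, 0, 0, 0, 0, 1, 165, 0, 0, 0, 0, 0, 1, 165, 0, 0, 0, 0, 0, 1, 165, 0, 0, 0, -1, 0, 1, 165, 0, 0, 0, -1, 0, 1, 165, 0, 0, 0, -1, 0, 1, 165, 0, 0, 0, -1],
)

```text
time_s: 40.28
position: [0.435, 0.1192, 0.053]
eef_rot: [[0.447, 0.894, 0.003], [0.894, -0.448, 0.001], [0.002, 0.002, -1.0]]
wrist_force: [-1.2, -0.9, 8.1]
gripper_width: 0.0114
grip_force: 32.0
```

move_arm(
  targets=[0, 0, -40, 0, 0, 0, -1, 0, 0, -90, 0, 0, 0, -1, 0, 0, -120, 0, 0, 0, -1, 0, 0, -120, 0, 0, 0, -1],
)

```text
time_s: 40.78
position: [0.4356, 0.1195, 0.1744]
eef_rot: [[0.447, 0.894, 0.006], [0.894, -0.447, 0.001], [0.004, 0.005, -1.0]]
wrist_force: [-0.3, 0.0, -0.9]
gripper_width: 0.0111
grip_force: 30.9
```

```bash
python3 - <<'E'
from h import *
g=np.array([-.092,.996]);m=np.array([.626,.028])
go([*(m+g*.026),.17],.092)
E
```

```text
shift [ 25.4 197.5   5.4] rot [ 0.002 -0.006  1.015] pos [0.4356 0.1195 0.1744] toolyaw 1.107 t 40.8 F [-0.3  0.  -0.9] w 0.0111 j6 0.71
```

move_arm(
  targets=[25, 197, 5, 0.002, -0.003, 1.015, -1, 25, 197, 5, 0.002, -0.003, 1.015, -1, 25, 197, 5, 0.002, -0.003, 1.015, -1, 25, 197, 5, 0.002, -0.003, 1.015, -1, 25, 197, 5, 0.002, -0.003, 1.015, -1, 25, 197, 5, 0.002, -0.003, 1.015, -1, 25, 197, 5, 0.002, -0.003, 1.015, -1, 25, 197, 5, 0.002, -0.003, 1.015, -1],
)

```text
time_s: 41.78
position: [0.6209, 0.0533, 0.1659]
eef_rot: [[0.996, 0.093, -0.005], [0.093, -0.996, -0.0], [-0.005, -0.0, -1.0]]
wrist_force: [0.8, -0.3, -1.0]
gripper_width: 0.0114
grip_force: 30.8
```

```bash
python3 - <<'E'
from h import *
g=np.array([-.092,.996]);m=np.array([.626,.028])
go([*(m+g*.026),.068],.092)
E
```

```text
shift [ 3.2 -0.3 97.9] rot [-0.     0.005  0.001] pos [0.6209 0.0533 0.1659] toolyaw 0.093 t 41.8 F [ 0.8 -0.3 -1. ] w 0.0114 j6 1.54
```

move_arm(
  targets=[2, 0, 40, 0, 0.005, 0, -1, 2, 0, 80, 0, 0.005, 0, -1, 2, 0, 92, 0, 0.005, 0, -1, 2, 0, 97, 0, 0.005, 0, -1, 2, 0, 100, 0, 0.005, 0, -1, 2, 0, 100, 0, 0.005, 0, -1],
)

```text
time_s: 42.52
position: [0.6237, 0.0535, 0.0677]
eef_rot: [[0.996, 0.092, 0.003], [0.092, -0.996, 0.001], [0.003, -0.0, -1.0]]
wrist_force: [0.0, 0.2, -1.8]
gripper_width: 0.0112
grip_force: 30.8
```

move_arm(
  targets=[0, 0, 1, 0, 0, 0, -1, 0, 0, 1, 0, 0, 0, -0.2, 0, 0, 1, 0, 0, 0, -0.2, 0, 0, 1, 0, 0, 0, -0.2, 0, 0, -30, 0, 0, 0, -0.2, 0, 0, -70, 0, 0, 0, 0, 0, -45, -70, 0, 0, 0, 0, 0, -90, -70, 0, 0, 0, 0, 0, -122, -70, 0, 0, 0, 0, 0, -122, -70, 0, 0, 0, 0, 0, -122, -70, 0, 0, 0, 0],
)

```text
time_s: 43.9
position: [0.6116, 0.1744, 0.1366]
eef_rot: [[0.996, 0.092, 0.001], [0.092, -0.996, 0.0], [0.001, 0.0, -1.0]]
wrist_force: [0.9, -0.9, -0.7]
gripper_width: 0.0429
grip_force: 0.0
```

```bash
python3 - <<'E'
from h import *
gaugefin()
go([.612,.1754,.059],.092)
E
```

```text
fin X,Y 0.1610851287841797 25.607776641845703 size 13.3760404586792 50.66939926147461 89.8826675415039 world [0.62180453 0.05352017] z 69.59440208257176
shift [ 0.3 -1.4 77.6] rot [ 0.    -0.001 -0.001] pos [0.6117 0.174  0.1366] toolyaw 0.091 t 44.0 F [0.2 0.3 0.3] w 0.0427 j6 1.74
```

move_arm(
  targets=[0, -1.5, 40, 0, 0, 0, 0, 0, -1.5, 70, 0, 0, 0, 0, 0, -1.5, 78, 0, 0, 0, 0, 0, -1.5, 78, 0, 0, 0, -1, 0, -1.5, 78, 0, 0, 0, -1, 0, -1.5, 78, 0, 0, 0, -1, 0, -1.5, 78, 0, 0, 0, -1],
)

```text
time_s: 44.82
position: [0.6125, 0.1762, 0.0598]
eef_rot: [[0.996, 0.092, 0.003], [0.092, -0.996, 0.0], [0.003, 0.0, -1.0]]
wrist_force: [0.7, -3.4, 3.1]
gripper_width: 0.0134
grip_force: 32.9
```

move_arm(
  targets=[0, 8, 0, 0, 0, 0, -1, 0, 16, 0, 0, 0, 0, -1, 0, 24, 0, 0, 0, 0, -1, 0, 32, 0, 0, 0, 0, -1, 0, 38, 0, 0, 0, 0, -1, 0, 42, 0, 0, 0, 0, -1, 0, 44, 0, 0, 0, 0, -1, 0, 44, 0, 0, 0, 0, -1],
)

```text
time_s: 45.82
position: [0.6168, 0.133, 0.0598]
eef_rot: [[0.996, 0.092, 0.004], [0.092, -0.996, 0.002], [0.004, -0.001, -1.0]]
wrist_force: [0.7, 2.6, 5.3]
gripper_width: 0.0134
grip_force: 33.3
```

Now 9 mm to go, plus a little for lag.

move_arm(
  targets=[0, 2, 0, 0, 0, 0, -1, 0, 4, 0, 0, 0, 0, -1, 0, 6, 0, 0, 0, 0, -1, 0, 8, 0, 0, 0, 0, -1, 0, 9.5, 0, 0, 0, 0, -1, 0, 9.5, 0, 0, 0, 0, -1, 0, 9.5, 0, 0, 0, 0, -1, 0, 9.5, 0, 0, 0, 0, -1],
)

```text
time_s: 46.82
position: [0.6177, 0.1244, 0.0598]
eef_rot: [[0.996, 0.092, 0.004], [0.092, -0.996, 0.002], [0.004, -0.002, -1.0]]
wrist_force: [-0.4, 6.4, 5.1]
gripper_width: 0.0135
grip_force: 33.3
```

move_arm(
  targets=[0, -8, 0, 0, 0, 0, -1, 0, -16, 0, 0, 0, 0, -1, 0, -24, 0, 0, 0, 0, -1, 0, -34, 0, 0, 0, 0, -1, 0, -44, 0, 0, 0, 0, -1, 0, -44, 0, 0, 0, 0, -1, 0, -44, 0, 0, 0, 0, 0, 0, -44, 0, 0, 0, 0, 0, 0, -44, 0, 0, 0, 0, 0, 0, -44, -60, 0, 0, 0, 0, 0, -44, -90, 0, 0, 0, 0, 0, -44, -90, 0, 0, 0, 0],
)

```text
time_s: 48.32
position: [0.6141, 0.1672, 0.1514]
eef_rot: [[0.996, 0.091, 0.006], [0.091, -0.996, 0.002], [0.007, -0.001, -1.0]]
wrist_force: [0.1, 0.1, 0.4]
gripper_width: 0.0428
grip_force: 0.0
```

```bash
python3 - <<'E'
from h import *
c=gaugefin(); go([*c,.068],.092)
E
```

```text
fin X,Y 0.4559326171875 15.769292831420898 size 50.47111511230469 13.332708358764648 1.433183193206787 world [0.62300333 0.04374816] z 69.62726620123685
shift [ -1.5 123.6  81.5] rot [-0.001 -0.003 -0.   ] pos [0.6129 0.1669 0.1495] toolyaw 0.092 t 48.4 F [ 0.3 -0.1 -0.2] w 0.0424 j6 1.73
```

move_arm(
  targets=[-1, 60, 0, 0, -0.004, 0, -0.3, -1, 110, 0, 0, -0.004, 0, -0.3, -1, 124, 15, 0, -0.004, 0, -0.3, -1, 124, 40, 0, -0.004, 0, -0.3, -1, 124, 70, 0, -0.004, 0, -0.3, -1, 124, 82, 0, -0.004, 0, -0.3, -1, 124, 82, 0, -0.004, 0, -0.3, -1, 124, 82, 0, -0.004, 0, -1, -1, 124, 82, 0, -0.004, 0, -1, -1, 124, 82, 0, -0.004, 0, -1, -1, 124, 82, 0, -0.004, 0, -1],
)

```text
time_s: 49.75
position: [0.6233, 0.0434, 0.0674]
eef_rot: [[0.996, 0.092, -0.001], [0.092, -0.996, 0.0], [-0.001, -0.0, -1.0]]
wrist_force: [-0.8, 0.8, 3.4]
gripper_width: 0.0112
grip_force: 34.0
```

move_arm(
  targets=[0, 0, -40, 0, 0, 0, -1, 0, 0, -90, 0, 0, 0, -1, 0, 0, -130, 0, 0, 0, -1, 0, 0, -130, 0, 0, 0, -1],
)

```text
time_s: 50.25
position: [0.6254, 0.0434, 0.2005]
eef_rot: [[0.996, 0.092, 0.005], [0.092, -0.996, 0.0], [0.005, 0.0, -1.0]]
wrist_force: [-0.0, -0.6, -1.4]
gripper_width: 0.0109
grip_force: 33.5
```

```bash
python3 - <<'E'
from h import *
go([.4609,-.3390,.19],.1175)
E
```

```text
shift [-198.9  365.7    9.6] rot [ 0.    -0.005 -0.026] pos [0.6254 0.0434 0.2005] toolyaw 0.092 t 50.2 F [-0.  -0.6 -1.4] w 0.0109 j6 1.53
```

move_arm(
  targets=[-199, 366, 9, 0, -0.002, -0.026, -1, -199, 366, 9, 0, -0.002, -0.026, -1, -199, 366, 9, 0, -0.002, -0.026, -1, -199, 366, 9, 0, -0.002, -0.026, -1, -199, 366, 9, 0, -0.002, -0.026, -1, -199, 366, 9, 0, -0.002, -0.026, -1, -199, 366, 9, 0, -0.002, -0.026, -1, -199, 366, 9, 0, -0.002, -0.026, -1, -199, 366, 9, 0, -0.002, -0.026, -1, -199, 366, 9, 0, -0.002, -0.026, -1],
)

```text
time_s: 51.5
position: [0.4589, -0.3381, 0.1876]
eef_rot: [[0.993, 0.119, -0.005], [0.119, -0.993, 0.001], [-0.005, -0.001, -1.0]]
wrist_force: [0.2, -0.2, -0.8]
gripper_width: 0.0113
grip_force: 33.4
```

```bash
python3 - <<'E'
from h import *
s=snap('wrist','w10.png')
go([.4609,-.3390,.060],.1175)
E
```

```text
shift [  2.4   1.2 127.8] rot [-0.001  0.005  0.002] pos [ 0.459  -0.3381  0.1878] toolyaw 0.119 t 51.5 F [ 0.8 -0.4 -1.4] w 0.0114 j6 0.8
```

View pics/w10.png

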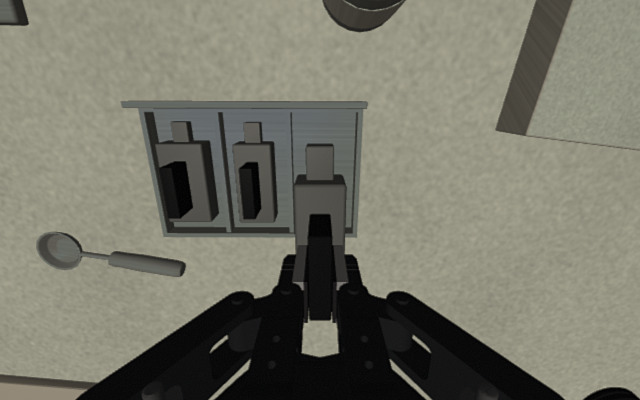

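The first two slides lie correctly in their bays at (185,180) and (253,180). The 30 mm slide hangs over bay 0, so I lower it.

move_arm(
  targets=[2, 1, 60, 0, 0.005, 0, -1, 2, 1, 110, 0, 0.005, 0, -1, 2, 1, 124, 0, 0.005, 0, -1, 2, 1, 128, 0, 0.005, 0, -1, 2, 1, 130, 0, 0.005, 0, -1, 2, 1, 130, 0, 0.005, 0, -0.3, 2, 1, 130, 0, 0.005, 0, -0.3, 2, 1, 130, 0, 0.005, 0, -0.3, 2, 1, 80, 0, 0.005, 0, -0.3, 2, 1, 20, 0, 0.005, 0, 0, 2, 1, -20, 0, 0.005, 0, 0, 2, 1, -20, 0, 0.005, 0, 0],
)

```text
time_s: 53.05
position: [0.4625, -0.3415, 0.212]
eef_rot: [[0.993, 0.117, 0.006], [0.117, -0.993, -0.004], [0.006, 0.005, -1.0]]
wrist_force: [-0.6, -0.5, -0.9]
gripper_width: 0.0426
grip_force: 0.0
```

```bash
python3 - <<'E'
from h import *
go([.613,.1672,.15],.092)
E
```

```text
shift [ 208.8 -487.8   60.9] rot [ 0.005 -0.006  0.026] pos [ 0.4625 -0.3415  0.212 ] toolyaw 0.118 t 53.0 F [-0.6 -0.5 -0.9] w 0.0426 j6 0.8
```

move_arm(
  targets=[209, -488, 0, 0.002, -0.002, 0.026, 0, 209, -488, 0, 0.002, -0.002, 0.026, 0, 209, -488, 0, 0.002, -0.002, 0.026, 0, 209, -488, 0, 0.002, -0.002, 0.026, 0, 209, -488, 0, 0.002, -0.002, 0.026, 0, 209, -488, 0, 0.002, -0.002, 0.026, 0, 209, -488, 0, 0.002, -0.002, 0.026, 0, 209, -488, 0, 0.002, -0.002, 0.026, 0, 209, -488, 0, 0.002, -0.002, 0.026, 0, 209, -488, 30, 0.002, -0.002, 0.026, 0, 209, -488, 61, 0.002, -0.002, 0.026, 0, 209, -488, 61, 0.002, -0.002, 0.026, 0],
)

```text
time_s: 54.55
position: [0.6085, 0.1686, 0.1438]
eef_rot: [[0.996, 0.092, -0.009], [0.092, -0.996, 0.0], [-0.009, -0.001, -1.0]]
wrist_force: [-0.1, 0.9, 0.0]
gripper_width: 0.0429
grip_force: 0.0
```

```bash
python3 - <<'E'
from h import *
s=snap('wrist','w11.png')
go([.613,.1672,.059],.092)
s=snap('top','top2.png');W=world(s)
t=(abs(W[...,0]-.47)<.1)&(abs(W[...,1]+.27)<.12)&(W[...,2]>.054)
n,l,st,c=cv2.connectedComponentsWithStats(t.astype(np.uint8))
for i in range(1,n): print(st[i,4],np.round(W[l==i].mean(0),4))
i=cv2.imread('pics/top2.png')[100:340,150:490]
cv2.imwrite('pics/top2c.png',cv2.resize(i,None,fx=2.35,fy=2.35))
E
```

```text
shift [ 3.5  2.  86.7] rot [-0.002  0.005 -0.   ] pos [0.6098 0.1688 0.1457] toolyaw 0.092 t 54.6 F [ 0.3 -0.5  0.2] w 0.0427 j6 1.73
82 [ 0.4682 -0.3228  0.06  ]
77 [ 0.4529 -0.2681  0.0602]
78 [ 0.4453 -0.197   0.0601]
```

View pics/top2c.png

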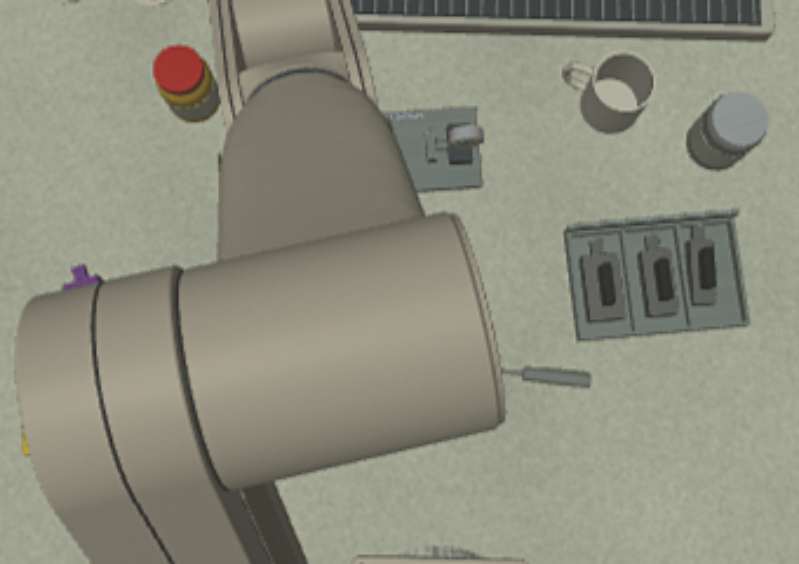

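All three slides are in their bays. The 30 mm one has been knocked toward the divider but its fin top is level, and I will check it closer later. Now I shut the caliper.

move_arm(
  targets=[2, 1, 40, 0, 0.007, 0, 0, 2, 1, 75, 0, 0.007, 0, 0, 2, 1, 86, 0, 0.007, 0, 0, 2, 1, 86, 0, 0.007, 0, -1, 2, 1, 86, 0, 0.007, 0, -1, 2, 1, 86, 0, 0.007, 0, -1, 2, 1, 86, 0, 0.007, 0, -1],
)

```text
time_s: 55.52
position: [0.6141, 0.1686, 0.0629]
eef_rot: [[0.996, 0.092, 0.008], [0.092, -0.996, 0.003], [0.008, -0.002, -1.0]]
wrist_force: [-0.1, -1.6, 7.4]
gripper_width: 0.0129
grip_force: 33.0
```

move_arm(
  targets=[0, 8, 0, 0, 0, 0, -1, 0, 16, 0, 0, 0, 0, -1, 0, 24, 0, 0, 0, 0, -1, 0, 32, 0, 0, 0, 0, -1, 0, 42, 0, 0, 0, 0, -1, 0, 52, 0, 0, 0, 0, -1, 0, 60, 0, 0, 0, 0, -1, 0, 64, 0, 0, 0, 0, -1, 0, 64, 0, 0, 0, 0, -1],
)

```text
time_s: 56.65
position: [0.6204, 0.1051, 0.0629]
eef_rot: [[0.996, 0.092, 0.009], [0.092, -0.996, 0.004], [0.009, -0.003, -1.0]]
wrist_force: [0.2, 1.0, 7.5]
gripper_width: 0.0133
grip_force: 33.1
```

Next, small steps to the shut stop.

move_arm(
  targets=[0, 2, 0, 0, 0, 0, -1, 0, 4, 0, 0, 0, 0, -1, 0, 4, 0, 0, 0, 0, -1],
)

```text
time_s: 57.02
position: [0.6207, 0.1016, 0.0629]
eef_rot: [[0.996, 0.092, 0.009], [0.092, -0.996, 0.004], [0.009, -0.003, -1.0]]
wrist_force: [-0.2, 1.5, 6.5]
gripper_width: 0.0134
grip_force: 33.1
```

move_arm(
  targets=[0, 1.5, 0, 0, 0, 0, -1, 0, 1.5, 0, 0, 0, 0, -1],
)

```text
time_s: 57.28
position: [0.6209, 0.1004, 0.063]
eef_rot: [[0.996, 0.092, 0.009], [0.092, -0.996, 0.004], [0.009, -0.003, -1.0]]
wrist_force: [-0.2, 3.7, 7.6]
gripper_width: 0.0133
grip_force: 33.1
```

move_arm(
  targets=[0, 1.5, 0, 0, 0, 0, -1, 0, 1.5, 0, 0, 0, 0, -1],
)

```text
time_s: 57.52
position: [0.6208, 0.1003, 0.063]
eef_rot: [[0.996, 0.092, 0.009], [0.092, -0.996, 0.006], [0.009, -0.005, -1.0]]
wrist_force: [-1.1, 11.3, 6.9]
gripper_width: 0.0139
grip_force: 33.2
```

The stop is felt at y=0.1003, as predicted. I release and go above the tray for a close check.

move_arm(
  targets=[0, -1.2, 0, 0, 0, 0, -1, 0, -1.2, 0, 0, 0, 0, 0, 0, -1.2, 0, 0, 0, 0, 0, 0, -1.2, 0, 0, 0, 0, 0, 0, -1.2, -60, 0, 0, 0, 0, 0, -1.2, -120, 0, 0, 0, 0, 0, -1.2, -160, 0, 0, 0, 0, 0, -1.2, -160, 0, 0, 0, 0],
)

```text
time_s: 58.52
position: [0.6207, 0.0986, 0.2251]
eef_rot: [[0.996, 0.091, 0.012], [0.091, -0.996, 0.004], [0.013, -0.003, -1.0]]
wrist_force: [0.3, -0.6, -0.8]
gripper_width: 0.0429
grip_force: 0.0
```

move_arm(
  targets=[-201, 365, 0, 0, -0.006, -0.026, 0, -201, 365, 0, 0, -0.006, -0.026, 0, -201, 365, 0, 0, -0.006, -0.026, 0, -201, 365, 0, 0, -0.006, -0.026, 0, -201, 365, 0, 0, -0.006, -0.026, 0, -201, 365, 0, 0, -0.006, -0.026, 0, -201, 365, 0, 0, -0.006, -0.026, 0, -201, 365, 0, 0, -0.006, -0.026, 0, -201, 365, 0, 0, -0.006, -0.026, 0, -201, 365, 0, 0, -0.006, -0.026, 0],
)

```text
time_s: 59.78
position: [0.4521, -0.2822, 0.2187]
eef_rot: [[0.993, 0.119, -0.001], [0.119, -0.993, 0.003], [-0.001, -0.003, -1.0]]
wrist_force: [0.4, 0.7, 0.1]
gripper_width: 0.0429
grip_force: 0.0
```

```bash
python3 - <<'E'
from h import *
s=snap('wrist');W=world(s)
yaw=.1175;ex=np.array([np.cos(yaw),np.sin(yaw)]);ey=np.array([-ex[1],ex[0]]);C=np.array([.4628,-.2676])
X=(W[...,:2]-C)@ex*1000;Y=(W[...,:2]-C)@ey*1000;Z=W[...,2]*1000
for k in(-1,0,1):
  b=(abs(Y-71*k)<34)&(abs(X)<64)
  for n,lo,hi in(('fin',56,66),('block',28.5,34),('tongue',14.5,19)):
    q=b&(Z>lo)&(Z<hi); 
    if n=='tongue': q&=X>20
    if q.sum()<10: print(k,n,q.sum()); continue
    A=np.c_[X[q],Y[q],np.ones(q.sum())]; co=np.linalg.lstsq(A,Z[q],rcond=None)[0]
    r=cv2.minAreaRect(np.stack([X[q],Y[q]-71*k],-1).astype(np.float32)); print(k,n,q.sum(),np.round(r[0],1),np.round(r[1],1),round(r[2],1),'slope',co[:2].round(3),'z',np.median(Z[q]).round(1))
i=s['img'][:,:,::-1]
t=snap('top')['img'][:,:,::-1]
a=cv2.resize(i[60:300,80:420],(799,564)); cv2.imwrite('pics/fa.png',a)
W=world(snap('top'))
g=np.array([-.092,.996]);n=np.array([.996,.092]);m=np.array([.624,.028])
d=W[...,:2]-m;Yg=d@g*1000;Xg=d@n*1000;Z=W[...,2]*1000
q=(abs(Xg)<25)&(Yg>50)&(Z>64)&(Z<78);print('tab Y',Yg[q].mean())
go([.18,.598,.25],2.85)
E
```

```text
-1 fin 589 [-0.1 12.4] [12.3 49.9] 85.3 slope [-0.008 -0.044] z 60.7
-1 block 1179 [-0.2 12.5] [30.  83.9] 85.3 slope [-0.002 -0.003] z 30.6
-1 tongue 79 [40.9 16.1] [40.5 35.8] 0.0 slope [0.014 0.109] z 18.3
0 fin 535 [-9.  -1.7] [11.4 49.2] 89.7 slope [-0.005 -0.021] z 60.7
0 block 1754 [-8.7 -1.6] [82.6 37.4] 0.4 slope [-0.002  0.   ] z 30.7
0 tongue 94 [45.4 10.4] [39.3 54. ] 12.2 slope [-0.019  0.061] z 18.1
1 fin 597 [-8.8 -1.7] [50.  12.4] 0.0 slope [-0.009  0.067] z 60.5
1 block 2034 [-8.8 -1.7] [82.9 46. ] 0.1 slope [-0.  0.] z 30.6
1 tongue 106 [41.4  3.4] [41.5 56. ] 0.4 slope [-0.003 -0.007] z 17.4
tab Y 353.30937359621356
shift [-165.5 -906.7  -28.6] rot [-1.000e-03 -3.000e-03 -2.731e+00] pos [ 0.4523 -0.2824  0.2191] toolyaw 0.119 t 59.9 F [ 0.5 -0.3 -0.7] w 0.043 j6 0.87
```

View pics/fa.png

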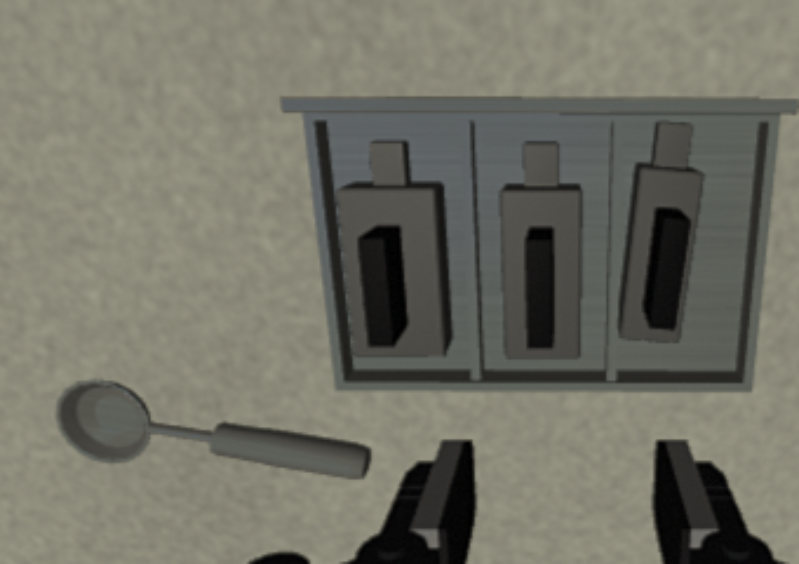

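All three slides lie flat, each in its own bay with its tongue to the back wall. The 30 mm one is turned 5°, which is fine. The tab reading took in other objects, so I recheck that the jaw is shut before handing in.

```bash
python3 - <<'E'
from h import *
for c in('top','side','wrist'):
  W=world(snap(c))
  g=np.array([-.092,.996]);n=np.array([.996,.092]);m=np.array([.624,.028])
  d=W[...,:2]-m;Y=d@g*1000;X=d@n*1000;Z=W[...,2]*1000
  q=(abs(X)<25)&(Y>50)&(Y<190)&(Z>62)&(Z<78);print(c,'tab Y',q.sum(),Y[q].mean() if q.any() else None)
E
```

```text
top tab Y 50 74.1351766378893
side tab Y 23 67.57525284532824
wrist tab Y 0 None
```

The top view reads about 1 mm off shut, near its noise. A short re-push will settle it.

```bash
python3 - <<'E'
from h import *
go([.6195,.1003,.20],.092)
E
```

```text
shift [ 211.6 -360.6   20. ] rot [-0.002  0.     0.027] pos [ 0.4521 -0.2829  0.2193] toolyaw 0.119 t 60.1 F [-0.6  0.3  0. ] w 0.0425 j6 0.87
```

move_arm(
  targets=[212, -361, 0, 0, 0, 0.027, 0, 212, -361, 0, 0, 0, 0.027, 0, 212, -361, 0, 0, 0, 0.027, 0, 212, -361, 0, 0, 0, 0.027, 0, 212, -361, 0, 0, 0, 0.027, 0, 212, -361, 0, 0, 0, 0.027, 0, 212, -361, 0, 0, 0, 0.027, 0, 212, -361, 0, 0, 0, 0.027, 0, 212, -361, 0, 0, 0, 0.027, 0, 212, -361, 20, 0, 0, 0.027, 0, 212, -361, 20, 0, 0, 0.027, 0],
)

```text
time_s: 61.45
position: [0.6182, 0.0988, 0.1976]
eef_rot: [[0.996, 0.089, -0.005], [0.089, -0.996, 0.002], [-0.005, -0.002, -1.0]]
wrist_force: [0.3, -0.2, -0.3]
gripper_width: 0.0431
grip_force: 0.0
```

```bash
python3 - <<'E'
from h import *
W=world(snap('wrist'))
g=np.array([-.092,.996]);n=np.array([.996,.092]);m=np.array([.624,.028])
d=W[...,:2]-m;Y=d@g*1000;X=d@n*1000;Z=W[...,2]*1000
q=(abs(X)<25)&(Y>50)&(Y<190)&(Z>64)&(Z<78);print('tab Y',q.sum(),(Y[q].min()+Y[q].max())/2)
for y in range(-14,16,2):
  q=(abs(X)<15)&(abs(Y-y)<1); print(y,np.round(np.percentile(Z[q],[10,50]),1),end=' ')
go([.6195,.1003,.060],.092)
E
```

```text
tab Y 467 72.52174024542396
-14 [28.6 29.8] -12 [32.7 34.3] -10 [34.2 34.9] -8 [34. 35.] -6 [34.  34.7] -4 [33.6 34.7] -2 [34.  34.9] 0 [33.8 34.7] 2 [34.  34.7] 4 [33.9 34.8] 6 [34.2 35.4] 8 [ 34.7 265.6] 10 [ 35.1 263.1] 12 [ 35.6 260.8] 14 [ 34.3 257.4] shift [  1.3  -1.  138.5] rot [-0.002  0.003 -0.003] pos [0.6188 0.099  0.1985] toolyaw 0.089 t 61.5 F [0.1 0.2 0.3] w 0.0424 j6 1.62
```

From close by the faces meet with no gap and the tab reads 72.5 mm (shut is 72), so the caliper is shut. The arm is clear, and I hand in.

```bash
python3 -c "
from h import *
print(ctrl.hand_in())"
```

```text
the job is handed in; nothing more can be done
None
```

The job is handed in: the 46, 38 and 30 mm slides were gauged in that order with the anvil pushed in about 5.6 mm each time. They lie flat in separate tray bays with tongues to the back wall (the 30 mm one was knocked about 5° askew), and the empty caliper is shut to within about 0.5 mm.

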